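# Book a delivery of test-strip jars into the carrier

## Task

Book in the delivery: stand the red-lidded jar upright on the scan pad, squeeze the scanner's orange trigger fully and let it spring back while the jar stands there. Then clear the amber empties out of the blue carrier and stand them upright in the steel returns tray, and load the red-lidded jar and every blue-lidded jar upright into the carrier, one per cell. When all that is done, squeeze the trigger fully and release it once more to close the record, and leave everything else on the desk where it is.

Things in the scene. Friction and masses are not known exactly. Their poses are not given: they have to be found in the camera images.
- scanner: fixed station: grey base plate 300 x 110 x 12 mm with a white pistol scanner clamped on it handle-up. Origin on the table under the grip; x points out of the nose, z up. Head: up to 93 mm high, 66 mm wide, x = -50 to +83 mm. Grip: upright white post, x = -20 to +2 mm, y +-17 mm, top at 180 mm; orange trigger blade in front of it (trigger).
- trigger (a joint): sprung trigger: upright orange blade, 10 mm thick, 22 mm wide, hinged at its lower end (scanner x = 29, z = 90 mm), top at z = 168 mm. 0 rad = released (upright, front face at x = 34 mm); 0.26 rad = fully squeezed towards the grip (about 8 N at 60 mm above the hinge). Springs back when let go. Grip and trigger together: 54 mm along x released, 38 mm squeezed.
- squeeze (a point): point between the grip's back and the trigger's front when fully squeezed (scanner x = -1 mm, z = 147 mm); x, z axes as the scanner's. Pinch here from above along the scanner's x.
- pad (a point): centre of the round scan pad (white disc with a green edge, 90 mm diameter) on the scanner's base plate 150 mm in front of the grip, on the plate's top, 12 mm above the table
- crate: fixed blue carrier 180 x 260 x 55 mm with thick walls (20 mm) and 2 x 3 cells, each 60 x 60 mm clear; floor 6 mm thick. Origin on the table under its centre; cell centres at x = -40, +40 mm and y = -80, 0, +80 mm of its frame, z up
- tray: fixed steel returns tray 105 x 220 mm, rim 18 mm high, wall and floor 5 mm; origin on the table under its centre, long side along its y, z up
- ref: closed round jar, 48 mm diameter, 100 mm high, 0.12 kg, straight sides, bottom-heavy (weighted rubber foot); origin at the centre of its underside, z up along its axis; white with a red lid: the reference jar of the delivery, always there
- new1: closed round jar, 48 mm diameter, 100 mm high, 0.12 kg, straight sides, bottom-heavy (weighted rubber foot); origin at the centre of its underside, z up along its axis; white with a blue label and blue lid: a new jar, may be absent
- new2: closed round jar, 48 mm diameter, 100 mm high, 0.12 kg, straight sides, bottom-heavy (weighted rubber foot); origin at the centre of its underside, z up along its axis; white with a blue label and blue lid: a new jar, may be absent
- new3: closed round jar, 48 mm diameter, 100 mm high, 0.12 kg, straight sides, bottom-heavy (weighted rubber foot); origin at the centre of its underside, z up along its axis; white with a blue label and blue lid: a new jar, may be absent
- new4: closed round jar, 48 mm diameter, 100 mm high, 0.12 kg, straight sides, bottom-heavy (weighted rubber foot); origin at the centre of its underside, z up along its axis; white with a blue label and blue lid: a new jar, may be absent
- empty1: closed round jar, 48 mm diameter, 100 mm high, 0.12 kg, straight sides, bottom-heavy (weighted rubber foot); origin at the centre of its underside, z up along its axis; amber with a black lid: an empty, starts in a cell of the carrier; one of the two may be absent
- empty2: closed round jar, 48 mm diameter, 100 mm high, 0.12 kg, straight sides, bottom-heavy (weighted rubber foot); origin at the centre of its underside, z up along its axis; amber with a black lid: an empty, starts in a cell of the carrier; one of the two may be absent
- meter: bystander, leave alone: white glucose meter, 60 x 100 x 22 mm; origin at the centre of its underside
- timer: bystander, leave alone: white desk timer, 75 x 75 x 22 mm; origin at the centre of its underside
- marker: bystander, leave alone: blue marker, 110 x 15 x 15 mm; origin at the centre of its underside
- carton: bystander, leave alone: green and white tablet carton, 60 x 110 x 35 mm; origin at the centre of its underside
- gel: bystander, leave alone: clear bottle of hand gel, 64 mm diameter, 170 mm high; origin at the centre of its underside
- tub: bystander, leave alone: large white tub with black lid, 76 mm diameter, 100 mm high; origin at the centre of its underside

How it is judged:
By the outcome, as a careful person would: the job done as asked, in the order asked, and still so for the second after the job is handed in, with the robot touching nothing.
Of new1, new2, new3, new4 only 2 to 4 are there at a start; the rules pass over those that are not, and their reading is None.
Of empty1, empty2 only 1 to 2 are there at a start; the rules pass over those that are not, and their reading is None.
At some moment in a run one of ref, new1, new2, new3, new4 may be knocked a few centimetres aside while the robot is not near it.
It also fails if it takes over 210 s, if anything falls off the work surface, if the arm or the gripper's body presses on something with over 40 N, if the wrist force passes 120 N, or if a joint passes its speed limit or range.

## Robot

A 7-joint arm with a two-finger parallel gripper is mounted at the origin on the work surface. World frame = base frame: x ahead of the robot, y to its left, z up, the work surface at z = 0. Lengths are in m, angles in rad, forces in N, time in s.
With the tool pointing down it reaches from about 0.4 to 0.925 m from the base axis. Payload 5.6 kg.
Tool frame: the origin (TCP) lies midway between the tips of the shut fingers; the grasp point (between the pads) lies 19 mm behind it; z points along the fingers, x is the direction in which the jaws open and shut, and the axes are right-handed (so a half turn about z gives the same grasp; the last joint's range is limited). The gripper opens to 85 mm and grips with 20 to 120 N. Pads are 22 mm wide; open, the fingers measure 114 mm over their backs; the gripper's body (76 mm by 85 mm) begins 54 mm behind the grasp point. The pads swing forward as they close: fully open they stand 13 mm farther back than shut.
Start: joints at [-1.177, 0.468, -0.012, 1.603, 0.006, 1.071, -0.056], TCP at [0.275, 0.589, 0.231] pointing down, gripper open.
Joint ranges: [-2.53, 2.53], [-0.31, 2.02], [-1.57, 1.55], [0.28, 2.44], [-1.29, 4.43], [0.15, 1.84], [-2.92, 2.92]. Speed limits (rad/s): [2.57, 2.57, 3.14, 3.14, 3.14, 3.14, 3.14].

## Interface

Orientations are given as a unit quaternion [x, y, z, w].
In Python, from rig import sensors, capture, get_calibration, ticket gives the robot as it stands. The module is installed in compiled form; this text tells all that it offers.
- The arm moves only by the tool move_arm, never from a script. Its argument "plan" is a list of rows, each an object of numbers: "x", "y", "z": the shift along the tool's x, y, z in units of 25 mm (1.0 is 25 mm); "ax", "ay", "az": the turn, a rotation vector about the tool's x, y, z in units of 6 degrees (1.0 is 6 degrees); "gripper": the closure, from -1 (fully open) to 1 (shut). In form: [{"x": .., "y": .., "z": .., "ax": .., "ay": .., "az": .., "gripper": ..}, ...]. A call has 1 to 8 rows; each row is the pose to reach, as a shift and turn from the pose commanded when the call began, along the tool's axes at that moment; what a row does not reach only later rows make up. A row lasts 1/12 s, in which the tool goes at most 41.7 mm and 7.16 degrees, less where a joint would pass 70% of its speed; a pose out of reach is approached as far as the arm can. A call with a gripper value outside its range is refused whole. The fingers move at their own pace and stop on an object; "squeeze" is the grip in N (left out, the last holds). Time passes only in rows, so rows that repeat a pose let the fingers close. It gives the time, the measured TCP pose, the force and the opening at its end, in the units of the state.
- sensors.observe(): the state, without advancing time (a new reading comes with each control period).
- capture(name): name is "side" or "top"; returns the picture (384x512x3 uint8, red, green, blue); there is no depth.
- get_calibration(name): a dict with "fx", "fy", "cx", "cy" (pixels), "k1" (the pictures are not rectified: a ray, as slopes to the right and down, at radius r is drawn at 1 + k1 r^2 times it, then the intrinsics apply), "R" (3x3) and "t" (3): a world point X has camera coordinates R X + t. Camera axes: x right, y down, z forward; pixel columns grow to the right and rows downward; lengths in m; the calibration is good to about 2 mm. A picture is of the moment at which its call begins. get_calibration takes no time and is no camera call.
- ticket.hand_in(): hands the job in, once; it reports no verdict.
The state is a dict: "time": time; "q": joint angles; "qd": joint speeds; "tau": joint torques, N m; "tool_pos": TCP position; "tool_rot": TCP orientation; "force": force on the tool from outside, world axes, zero at the start; "ft_torque": the same for the moment, N m; "finger_gap": finger opening in m.
Only numpy, scipy, OpenCV 4.12 (cv2) and the standard library are available. Lean on these libraries where they do the work, as an engineer would, in place of code of your own. Each camera call takes 0.05 s, during which the arm holds its last target.

## Working session

There is one attempt and no reset: what is moved stays moved. The work goes in short steps, Python scripts to look and compute and a tool call to move; the robot and the scene stay as the last step left them, time stands still between calls to the robot, and variables do not carry over. Pictures are saved under pics/ and viewed, and the job is handed in when it is done.

Besides the shell and the picture viewer there is one more tool, called after "Call:" as name(argument=value, ...), one argument or row to a line, values as JSON. move_arm: Moves the arm, as the interface text tells. Its arguments: {"type":"object","properties":{"plan":{"type":"array","items":{"type":"object","properties":{"x":{"type":"number"},"y":{"type":"number"},"z":{"type":"number"},"ax":{"type":"number"},"ay":{"type":"number"},"az":{"type":"number"},"gripper":{"type":"number"}}}},"squeeze":{"type":"number"}},"required":["plan"]}

```bash
mkdir -p pics; cat > h.py <<'E'
import numpy as np, cv2
from rig import sensors, capture, get_calibration
def snap(n,fn):
    im=capture(n); cv2.imwrite('pics/'+fn,cv2.cvtColor(im,cv2.COLOR_RGB2BGR)); return im
def load(fn): return cv2.cvtColor(cv2.imread('pics/'+fn),cv2.COLOR_BGR2RGB)
def ray(n,u,v):
    c=get_calibration(n); x=(u-c['cx'])/c['fx']; y=(v-c['cy'])/c['fy']
    rd=np.hypot(x,y); r=rd
    for _ in range(50): r=rd/(1+c['k1']*r*r)
    s=r/rd if rd>0 else 1
    R=np.array(c['R']);t=np.array(c['t'])
    return -R.T@t, R.T@np.array([x*s,y*s,1])
def onz(n,u,v,z):
    o,d=ray(n,u,v); return o+d*(z-o[2])/d[2]
def proj(n,X):
    c=get_calibration(n); p=np.array(c['R'])@np.array(X)+np.array(c['t'])
    x,y=p[:2]/p[2]; f=1+c['k1']*(x*x+y*y)
    return np.array([c['fx']*x*f+c['cx'],c['fy']*y*f+c['cy']])
E
python3 - <<'E'
from h import *
for n in('top','side'):
    snap(n,n+'0.png'); c=get_calibration(n); print(c, ray(n,256,192))
print(sensors.observe())
E
```

```text
{'fx': 439.5786197267949, 'fy': 439.5786197267949, 'cx': 253.40959336302805, 'cy': 192.41437335767182, 'k1': -0.04694631136218487, 'R': array([[ 0.01026885, -0.99986006,  0.01320685],
       [-0.98338193, -0.01249196, -0.18111853],
       [ 0.18125816, -0.0111275 , -0.98337259]]), 't': array([-0.01915094,  0.5730514 ,  1.28246936])} (array([0.33126702, 0.00228095, 1.36518837]), array([ 0.18224567, -0.01700784, -0.98312403]))
{'fx': 409.9189832989324, 'fy': 409.9189832989324, 'cx': 252.7637244876665, 'cy': 191.1522435053248, 'k1': 0.013711980373532379, 'R': array([[ 0.81537853, -0.57843515, -0.02388805],
       [-0.38371726, -0.50908075, -0.77045301],
       [ 0.43349616,  0.6373771 , -0.63704907]]), 't': array([-0.46705853,  0.27926762,  0.98105388])} (array([ 0.06270621, -0.75329458,  0.82898493]), array([ 0.43913993,  0.63175757, -0.63883104]))
{'time': 0.1, 'q': array([-1.17703244,  0.46829825, -0.0115887 ,  1.60355747,  0.00596927,
        1.0714045 , -0.05633254]), 'qd': array([ 1.07170693e-03, -4.43418480e-03, -9.44557282e-05, -2.99424884e-03,
       -9.80927746e-04,  2.73219111e-03, -7.76427410e-04]), 'tau': array([ 1.16638406e-03, -5.33518660e+01,  2.15699704e-02, -2.51964498e+01,
        1.15011350e-02,  4.31005668e-03, -5.46552585e-06]), 'tool_pos': array([0.27479782, 0.58848438, 0.2304169 ]), 'tool_rot': array([ 8.43540441e-01,  5.37065041e-01, -6.61546663e-04,  4.78595732e-04]), 'force': array([ 0.12365853, -0.31535293,  0.36069095]), 'ft_torque': array([0.03982768, 0.0015643 , 0.0155949 ]), 'finger_gap': 0.08550644442602601}
```

View pics/top0.png

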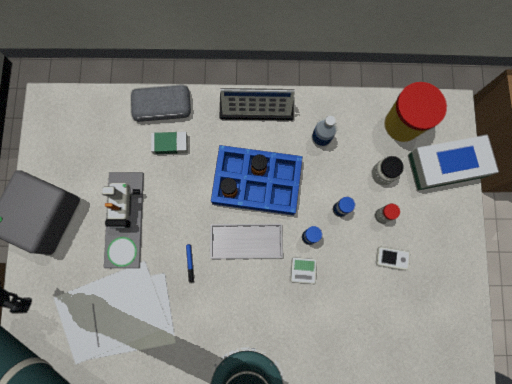

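View pics/side0.png

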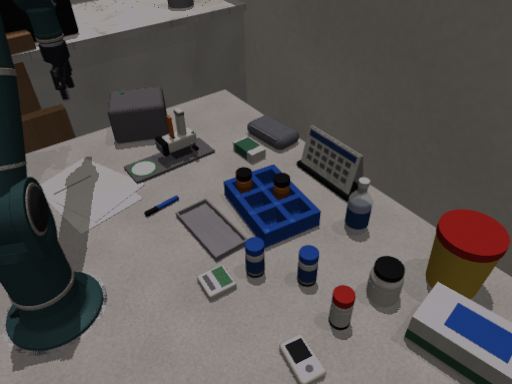

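Top view: ref lid is at (390,212), blue lids at (313,236) and (345,206), empties at (259,165) and (229,187), carrier about (257,180), tray about (247,242), pad (122,252), and the grip and trigger about (115,195). The side view agrees, with two new jars and two empties, all upright. Next I measure.

```bash
python3 - <<'E'
from h import *
im=load('top0.png'); hsv=cv2.cvtColor(im,cv2.COLOR_RGB2HSV)
H,S,V=[hsv[...,i].astype(int) for i in range(3)]
def comps(m,name,z,mn=30,mx=8000):
    n,l,s,c=cv2.connectedComponentsWithStats(m.astype(np.uint8))
    for i in range(1,n):
        if mn<s[i,4]<mx:
            (ex,ey),r=cv2.minEnclosingCircle(np.argwhere(l==i)[:,::-1].astype(np.float32))
            rr=cv2.minAreaRect(np.argwhere(l==i)[:,::-1].astype(np.float32))
            print(name,s[i],c[i].round(1),(round(ex,1),round(ey,1),round(r,1)),'w',onz('top',ex,ey,z).round(4),'rect',np.round(rr[0],1),np.round(rr[1],1),round(rr[2],1))
            print('   rc',onz('top',*rr[0],z).round(4))
comps(((H<8)|(H>172))&(S>150)&(V>60),'red',.1)
comps((H>105)&(H<128)&(S>150)&(V>50),'blue',.1)
comps((H>40)&(H<85)&(S>80)&(V>60),'green',.012)
comps((H>5)&(H<22)&(S>150)&(V>60),'orange',.168,8)
for nm,(x0,y0,x1,y1),f in(('a',(90,150,170,290),4),('b',(200,140,320,270),5)):
    pass
a=cv2.resize(im[165:275,95:160],None,fx=5,fy=5,interpolation=cv2.INTER_CUBIC)
b=cv2.resize(im[140:270,205:310],None,fx=4,fy=4,interpolation=cv2.INTER_CUBIC)
cv2.imwrite('pics/a.png',a[...,::-1]);cv2.imwrite('pics/b.png',b[...,::-1])
E
```

```text
red [ 396   82   50   48 1795] [421.3 105. ] (420.8, 106.1, 24.8) w [ 0.8413 -0.525   0.1   ] rect [421.3 104.7] [48.1 46. ] 45.0
   rc [ 0.8459 -0.5267  0.1   ]
red [383 204  17  16 201] [391.  211.3] (391.0, 211.5, 8.1) w [ 0.5127 -0.4157  0.1   ] rect [391.3 211.3] [14.8 15.6] 45.0
   rc [ 0.5135 -0.4165  0.1   ]
blue [ 211  146   91   69 4185] [258.4 180.1] (256.4, 179.4, 49.9) w [ 0.6036 -0.0205  0.1   ] rect [256.4 179.6] [84.9 58.6] 7.7
   rc [ 0.6028 -0.0206  0.1   ]
blue [438 147  41  26 763] [457.6 159.5] (458.0, 159.5, 21.0) w [ 0.6734 -0.6288  0.1   ] rect [457.7 159.4] [21.1 37.5] 79.4
   rc [ 0.6736 -0.6279  0.1   ]
blue [338 197  16  16 194] [345.9 204.6] (345.8, 204.5, 7.8) w [ 0.5319 -0.2828  0.1   ] rect [346.  204.5] [14.8 14.8] 45.0
   rc [ 0.532  -0.2834  0.1   ]
blue [305 227  16  16 197] [312.9 234.2] (312.9, 234.1, 8.2) w [ 0.4445 -0.185   0.1   ] rect [312.5 234.5] [15. 15.] 90.0
   rc [ 0.4432 -0.1838  0.1   ]
blue [187 245   5  25  95] [189.  256.6] (188.5, 257.0, 12.1) w [0.375 0.171 0.1  ] rect [189. 257.] [24.2  3.9] 84.8
   rc [0.3751 0.1695 0.1   ]
gre
[... 212 characters left out ...]
0.3925 0.3879 0.012 ] rect [121.5 251. ] [28. 29.] 90.0
   rc [0.3934 0.3886 0.012 ]
green [295 261  18   9 128] [304. 265.] (303.7, 265.5, 9.0) w [ 0.3562 -0.1686  0.012 ] rect [303.8 264.9] [17.1  7.7] 4.8
   rc [ 0.3581 -0.1688  0.012 ]
orange [252 168  11   5  17] [257.1 170.6] (257.0, 169.5, 5.2) w [ 0.6172 -0.0206  0.168 ] rect [256.8 170.6] [10.4  3.1] 11.3
   rc [ 0.6142 -0.0201  0.168 ]
orange [105 203   8   5  24] [108.7 205. ] (108.5, 205.0, 3.6) w [0.5116 0.3879 0.168 ] rect [108.5 205. ] [7.3 3.2] 14.0
   rc [0.5116 0.3879 0.168 ]
orange [113 206   6   4  11] [115.5 207.8] (115.5, 208.5, 2.5) w [0.5021 0.3679 0.168 ] rect [115.8 208.3] [4.2 3.5] 45.0
   rc [0.5028 0.3672 0.168 ]
```

View pics/a.png

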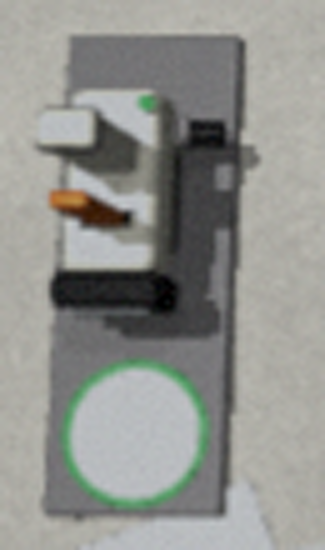

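View pics/b.png

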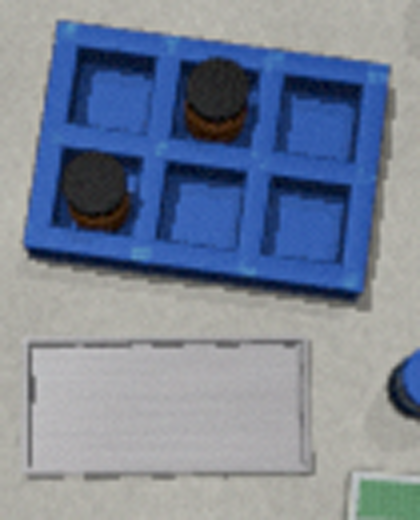

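```bash
python3 - <<'E'
from h import *
def P(pts,f,o,z): 
    r=np.array([onz('top',(x+.5)/f+o[0]-.5,(y+.5)/f+o[1]-.5,z)[:2] for x,y in pts]); return r
def rep(n,r):
    print(n,r.round(4).tolist(),'c',r.mean(0).round(4))
    for i in range(len(r)):
        d=r[(i+1)%len(r)]-r[i]; print('   len',np.hypot(*d).round(4),'ang',np.degrees(np.arctan2(d[1],d[0])).round(1))
rep('plate',P([(72,38),(243,38),(222,515),(46,512)],5,(95,165),.012))
rep('grip',P([(42,108),(97,108),(95,143),(38,143)],5,(95,165),.18))
rep('trig',P([(52,193),(88,195),(85,213),(52,210)],5,(95,165),.168))
rep('crate',P([(57,22),(390,66),(362,290),(26,245)],4,(205,140),.055))
rep('tray',P([(27,341),(310,341),(314,473),(25,473)],4,(205,140),.018))
rep('empties',P([(217,88),(96,183)],4,(205,140),.106))
E
```

```text
plate [[0.6398, 0.4439], [0.6411, 0.3355], [0.344, 0.3322], [0.3442, 0.4398]] c [0.4923 0.3878]
   len 0.1085 ang -89.3
   len 0.2971 ang -179.4
   len 0.1076 ang 89.9
   len 0.2957 ang 0.8
grip [[0.5619, 0.4029], [0.5622, 0.3725], [0.5427, 0.3723], [0.5423, 0.4037]] c [0.5523 0.3878]
   len 0.0304 ang -89.3
   len 0.0196 ang -179.3
   len 0.0315 ang 90.7
   len 0.0196 ang -2.3
trig [[0.5165, 0.398], [0.5156, 0.3779], [0.5056, 0.3789], [0.507, 0.3973]] c [0.5112 0.388 ]
   len 0.0201 ang -92.4
   len 0.0101 ang 174.4
   len 0.0185 ang 85.6
   len 0.0095 ang 4.0
crate [[0.7201, 0.0957], [0.6885, -0.1617], [0.514, -0.1388], [0.5452, 0.1148]] c [ 0.6169 -0.0225]
   len 0.2593 ang -97.0
   len 0.176 ang 172.5
   len 0.2555 ang 83.0
   len 0.1759 ang -6.2
tray [[0.4765, 0.1152], [0.4791, -0.1024], [0.3784, -0.1054], [0.376, 0.114]] c [0.4275 0.0053]
   len 0.2176 ang -89.3
   len 0.1007 ang -178.3
   len 0.2194 ang 90.6
   len 0.1005 ang 0.7
empties [[0.656, -0.0272], [0.5833, 0.0606]] c [0.6197 0.0167]
   len 0.1139 ang 129.6
   len 0.1139 ang -50.4
```

Everything is located: scanner origin about (0.5435, 0.388), nose along world −x; crate (0.617, −0.0225), yaw −7°; tray (0.4275, 0.005). Next I'll write a move calculator.

```bash
cat > mv.py <<'E'
# usage: mv.py x y z yawdeg  -> units
import sys; from h import *
from scipy.spatial.transform import Rotation as Ro
def units(x,y,z,yaw):
    s=sensors.observe(); R=Ro.from_quat(s['tool_rot'])
    d=R.inv().apply(np.array([x,y,z])-s['tool_pos'])/.025
    T=Ro.from_euler('z',yaw,degrees=True)*Ro.from_quat([1,0,0,0])
    a=np.degrees((R.inv()*T).as_rotvec())/6
    print('t',round(s['time'],2),'pos',s['tool_pos'].round(4),'gap',round(s['finger_gap'],4),'| shift',d.round(2),'turn',a.round(2),'rows>=',round(max(np.linalg.norm(d)*25/41.7,np.linalg.norm(a)*6/7.16),1))
units(*map(float,sys.argv[1:5]))
E
python3 mv.py .40 .1 .23 0;python3 mv.py .513 -.416 .23 0
```

```text
t 0.1 pos [0.2748 0.5885 0.2304] gap 0.0855 | shift [-15.59  12.81   0.04] turn [1.000e-02 1.000e-02 1.083e+01] rows>= 12.1
t 0.1 pos [0.2748 0.5885 0.2304] gap 0.0855 | shift [-32.37  25.63   0.07] turn [1.000e-02 1.000e-02 1.083e+01] rows>= 24.8
```

Call:
move_arm(
  plan=[
    {"x":-15.6,"y":12.8,"z":0,"az":10.83,"gripper":-1},
    {"x":-15.6,"y":12.8,"z":0,"az":10.83,"gripper":-1},
    {"x":-15.6,"y":12.8,"z":0,"az":10.83,"gripper":-1},
    {"x":-15.6,"y":12.8,"z":0,"az":10.83,"gripper":-1},
    {"x":-15.6,"y":12.8,"z":0,"az":10.83,"gripper":-1},
    {"x":-15.6,"y":12.8,"z":0,"az":10.83,"gripper":-1},
    {"x":-15.6,"y":12.8,"z":0,"az":10.83,"gripper":-1},
    {"x":-15.6,"y":12.8,"z":0,"az":10.83,"gripper":-1},
  ],
  squeeze=30,
)

```text
invalid input at $.plan[0]: expected keys x, y, z, ax, ay, az, gripper
```

```bash
python3 mv.py .45 -.15 .23 0;python3 mv.py .513 -.416 .23 0
```

```text
t 0.1 pos [0.2748 0.5885 0.2304] gap 0.0855 | shift [-23.8   18.85   0.06] turn [1.000e-02 1.000e-02 1.083e+01] rows>= 18.2
t 0.1 pos [0.2748 0.5885 0.2304] gap 0.0855 | shift [-32.37  25.63   0.07] turn [1.000e-02 1.000e-02 1.083e+01] rows>= 24.8
```

Call:
move_arm(
  plan=[
    {"x":-15.6,"y":12.8,"z":0,"ax":0,"ay":0,"az":10.83,"gripper":-1},
    {"x":-15.6,"y":12.8,"z":0,"ax":0,"ay":0,"az":10.83,"gripper":-1},
    {"x":-15.6,"y":12.8,"z":0,"ax":0,"ay":0,"az":10.83,"gripper":-1},
    {"x":-15.6,"y":12.8,"z":0,"ax":0,"ay":0,"az":10.83,"gripper":-1},
    {"x":-15.6,"y":12.8,"z":0,"ax":0,"ay":0,"az":10.83,"gripper":-1},
    {"x":-15.6,"y":12.8,"z":0,"ax":0,"ay":0,"az":10.83,"gripper":-1},
    {"x":-15.6,"y":12.8,"z":0,"ax":0,"ay":0,"az":10.83,"gripper":-1},
    {"x":-15.6,"y":12.8,"z":0,"ax":0,"ay":0,"az":10.83,"gripper":-1},
  ],
  squeeze=30,
)

```text
time: 0.77
tool_pos: [0.3574, 0.2639, 0.2311]
tool_rot: [0.998, 0.064, -0.0, -0.0]
force: [1.5, -0.3, -0.3]
finger_gap: 0.0857
```

```bash
python3 mv.py .45 -.15 .23 0;python3 mv.py .513 -.416 .23 0
```

```text
t 0.77 pos [0.3574 0.2639 0.2311] gap 0.0857 | shift [ 1.56 16.89  0.04] turn [-0.    0.    1.22] rows>= 10.2
t 0.77 pos [0.3574 0.2639 0.2311] gap 0.0857 | shift [ 2.7  27.77  0.04] turn [-0.    0.    1.22] rows>= 16.7
```

Call:
move_arm(
  plan=[
    {"x":2.7,"y":27.7,"z":0,"ax":0,"ay":0,"az":1.2,"gripper":-1},
    {"x":2.7,"y":27.7,"z":0,"ax":0,"ay":0,"az":1.2,"gripper":-1},
    {"x":2.7,"y":27.7,"z":0,"ax":0,"ay":0,"az":1.2,"gripper":-1},
    {"x":2.7,"y":27.7,"z":0,"ax":0,"ay":0,"az":1.2,"gripper":-1},
    {"x":2.7,"y":27.7,"z":0,"ax":0,"ay":0,"az":1.2,"gripper":-1},
    {"x":2.7,"y":27.7,"z":0,"ax":0,"ay":0,"az":1.2,"gripper":-1},
    {"x":2.7,"y":27.7,"z":0,"ax":0,"ay":0,"az":1.2,"gripper":-1},
    {"x":2.7,"y":27.7,"z":0,"ax":0,"ay":0,"az":1.2,"gripper":-1},
  ],
)

```text
time: 1.43
tool_pos: [0.4337, -0.0604, 0.2314]
tool_rot: [1.0, 0.004, 0.0, -0.0]
force: [1.0, 0.5, 0.7]
finger_gap: 0.0852
```

```bash
python3 mv.py .513 -.416 .19 0
```

```text
t 1.43 pos [ 0.4337 -0.0604  0.2314] gap 0.0852 | shift [ 3.05 14.25  1.65] turn [-0.01 -0.01  0.08] rows>= 8.8
```

Call:
move_arm(
  plan=[
    {"x":3.05,"y":14.25,"z":0,"ax":0,"ay":0,"az":0.08,"gripper":-1},
    {"x":3.05,"y":14.25,"z":0,"ax":0,"ay":0,"az":0.08,"gripper":-1},
    {"x":3.05,"y":14.25,"z":0,"ax":0,"ay":0,"az":0.08,"gripper":-1},
    {"x":3.05,"y":14.25,"z":0,"ax":0,"ay":0,"az":0.08,"gripper":-1},
    {"x":3.05,"y":14.25,"z":0,"ax":0,"ay":0,"az":0.08,"gripper":-1},
    {"x":3.05,"y":14.25,"z":0,"ax":0,"ay":0,"az":0.08,"gripper":-1},
    {"x":3.05,"y":14.25,"z":0,"ax":0,"ay":0,"az":0.08,"gripper":-1},
    {"x":3.05,"y":14.25,"z":0,"ax":0,"ay":0,"az":0.08,"gripper":-1},
  ],
)

```text
time: 2.1
tool_pos: [0.5065, -0.3854, 0.2306]
tool_rot: [1.0, 0.0, -0.0, -0.0]
force: [0.7, -0.4, 0.9]
finger_gap: 0.0854
```

```bash
python3 - <<'E'
from h import *
snap('side','s1.png'); snap('top','t1.png')
E
python3 mv.py .513 -.416 .061 0
```

```text
t 2.2 pos [ 0.5043 -0.3914  0.2305] gap 0.0854 | shift [0.37 0.95 6.78] turn [ 0.05  0.02 -0.08] rows>= 4.1
```

View pics/s1.png

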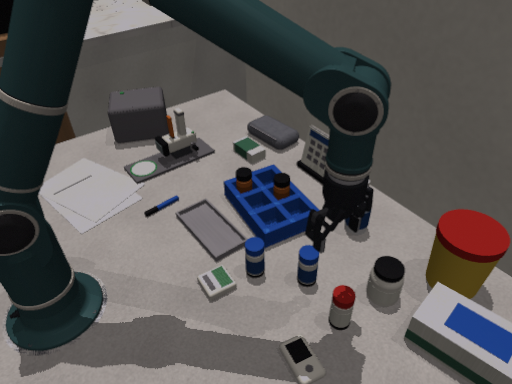

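View pics/t1.png

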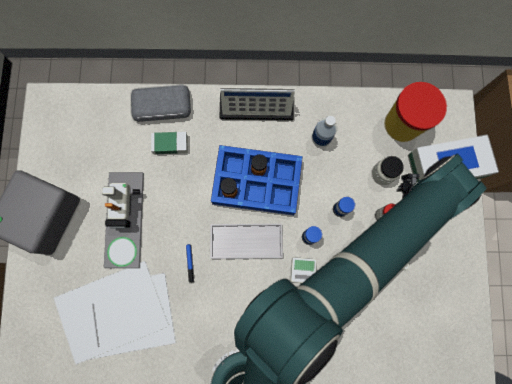

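```bash
python3 - <<'E'
from h import *
print(proj('top',(.504,-.391,.23)),proj('side',(.504,-.391,.23)),proj('side',(.513,-.416,.1)))
print('tub',onz('top',391,169,.1), 'lid side', onz('side',343,296,.1))
im=load('side0.png'); hsv=cv2.cvtColor(im,cv2.COLOR_RGB2HSV)
H,S,V=[hsv[...,i].astype(int) for i in range(3)]
for nm,m in(('r',((H<8)|(H>172))&(S>150)&(V>60)),('b',(H>105)&(H<128)&(S>150)&(V>40))):
    n,l,s,c=cv2.connectedComponentsWithStats(m.astype(np.uint8))
    for i in range(1,n):
        if 100<s[i,4]<1500: print(nm,s[i],c[i],onz('side',*c[i],.095))
E
```

```text
[397.66328495 207.84694043] [336.75744239 246.13223761] [341.70129548 293.0837779 ]
tub [ 0.64069782 -0.42172934  0.1       ] lid side [ 0.50989772 -0.42294155  0.1       ]
r [333 285  22  19 321] [343.73831776 294.43302181] [ 0.51709747 -0.41873532  0.095     ]
b [300 246  19  19 303] [308.59405941 254.84488449] [ 0.53104128 -0.29008894  0.095     ]
```

Both views put ref at (0.513, −0.418). Tub is about 128 mm away, so the fingers clear it. Next I descend.

Call:
move_arm(
  plan=[
    {"x":0.35,"y":1.0,"z":1.0,"ax":0,"ay":0,"az":0,"gripper":-1},
    {"x":0.35,"y":1.0,"z":2.2,"ax":0,"ay":0,"az":0,"gripper":-1},
    {"x":0.35,"y":1.0,"z":3.4,"ax":0,"ay":0,"az":0,"gripper":-1},
    {"x":0.35,"y":1.0,"z":4.6,"ax":0,"ay":0,"az":0,"gripper":-1},
    {"x":0.35,"y":1.0,"z":5.8,"ax":0,"ay":0,"az":0,"gripper":-1},
    {"x":0.35,"y":1.0,"z":6.8,"ax":0,"ay":0,"az":0,"gripper":-1},
    {"x":0.35,"y":1.0,"z":6.8,"ax":0,"ay":0,"az":0,"gripper":-1},
    {"x":0.35,"y":1.0,"z":6.8,"ax":0,"ay":0,"az":0,"gripper":-1},
  ],
)

```text
time: 2.87
tool_pos: [0.5144, -0.4078, 0.0602]
tool_rot: [1.0, 0.0, -0.001, -0.001]
force: [0.3, -0.2, 0.5]
finger_gap: 0.0851
```

```bash
python3 mv.py .513 -.418 .061 0
```

```text
t 2.87 pos [ 0.5144 -0.4078  0.0602] gap 0.0851 | shift [-0.06  0.41 -0.03] turn [-0.02  0.03  0.  ] rows>= 0.2
```

Call:
move_arm(
  plan=[
    {"x":-0.06,"y":0.4,"z":0,"ax":0,"ay":0,"az":0,"gripper":-1},
    {"x":-0.06,"y":0.4,"z":0,"ax":0,"ay":0,"az":0,"gripper":-1},
    {"x":-0.06,"y":0.4,"z":0,"ax":0,"ay":0,"az":0,"gripper":1},
    {"x":-0.06,"y":0.4,"z":0,"ax":0,"ay":0,"az":0,"gripper":1},
    {"x":-0.06,"y":0.4,"z":0,"ax":0,"ay":0,"az":0,"gripper":1},
    {"x":-0.06,"y":0.4,"z":0,"ax":0,"ay":0,"az":0,"gripper":1},
    {"x":-0.06,"y":0.4,"z":0,"ax":0,"ay":0,"az":0,"gripper":1},
    {"x":-0.06,"y":0.4,"z":0,"ax":0,"ay":0,"az":0,"gripper":1},
  ],
  squeeze=30,
)

```text
time: 3.53
tool_pos: [0.5144, -0.4191, 0.0623]
tool_rot: [1.0, 0.0, 0.001, 0.0]
force: [-0.1, 0.2, 5.2]
finger_gap: 0.0476
```

```bash
python3 mv.py .513 -.418 .25 0
```

```text
t 3.53 pos [ 0.5144 -0.4191  0.0623] gap 0.0476 | shift [-0.04 -0.04 -7.51] turn [ 0.01 -0.02  0.  ] rows>= 4.5
```

Call:
move_arm(
  plan=[
    {"x":0,"y":0,"z":-1.0,"ax":0,"ay":0,"az":0,"gripper":1},
    {"x":0,"y":0,"z":-2.2,"ax":0,"ay":0,"az":0,"gripper":1},
    {"x":0,"y":0,"z":-3.4,"ax":0,"ay":0,"az":0,"gripper":1},
    {"x":0,"y":0,"z":-4.6,"ax":0,"ay":0,"az":0,"gripper":1},
    {"x":0,"y":0,"z":-5.6,"ax":0,"ay":0,"az":0,"gripper":1},
    {"x":0,"y":-1,"z":-6.2,"ax":0,"ay":0,"az":0,"gripper":1},
    {"x":-0.2,"y":-2.2,"z":-6.2,"ax":0,"ay":0,"az":0,"gripper":1},
    {"x":-0.3,"y":-3.5,"z":-6.2,"ax":0,"ay":0,"az":0,"gripper":1},
  ],
)

```text
time: 4.2
tool_pos: [0.5052, -0.3315, 0.2168]
tool_rot: [1.0, -0.001, 0.0, 0.0]
force: [0.5, 0.9, -1.6]
finger_gap: 0.0475
```

```bash
python3 mv.py .393 .388 .22 0
```

```text
t 4.2 pos [ 0.5052 -0.3315  0.2168] gap 0.0475 | shift [ -4.56 -28.77  -0.15] turn [ 0.01 -0.01 -0.02] rows>= 17.5
```

Call:
move_arm(
  plan=[
    {"x":-0.2,"y":-1.5,"z":0,"ax":0,"ay":0,"az":0,"gripper":1},
    {"x":-0.45,"y":-3.0,"z":0,"ax":0,"ay":0,"az":0,"gripper":1},
    {"x":-0.7,"y":-4.5,"z":0,"ax":0,"ay":0,"az":0,"gripper":1},
    {"x":-0.95,"y":-6.0,"z":0,"ax":0,"ay":0,"az":0,"gripper":1},
    {"x":-1.2,"y":-7.5,"z":0,"ax":0,"ay":0,"az":0,"gripper":1},
    {"x":-1.45,"y":-9.0,"z":0,"ax":0,"ay":0,"az":0,"gripper":1},
    {"x":-1.7,"y":-10.5,"z":0,"ax":0,"ay":0,"az":0,"gripper":1},
    {"x":-1.9,"y":-12.0,"z":0,"ax":0,"ay":0,"az":0,"gripper":1},
  ],
)

```text
time: 4.87
tool_pos: [0.4572, -0.0295, 0.2159]
tool_rot: [1.0, -0.0, -0.0, -0.0]
force: [1.4, 0.3, -2.2]
finger_gap: 0.0476
```

Call:
move_arm(
  plan=[
    {"x":-0.2,"y":-1.5,"z":0,"ax":0,"ay":0,"az":0,"gripper":1},
    {"x":-0.45,"y":-3.0,"z":0,"ax":0,"ay":0,"az":0,"gripper":1},
    {"x":-0.7,"y":-4.5,"z":0,"ax":0,"ay":0,"az":0,"gripper":1},
    {"x":-0.95,"y":-6.0,"z":0,"ax":0,"ay":0,"az":0,"gripper":1},
    {"x":-1.2,"y":-7.5,"z":0,"ax":0,"ay":0,"az":0,"gripper":1},
    {"x":-1.45,"y":-9.0,"z":0,"ax":0,"ay":0,"az":0,"gripper":1},
    {"x":-1.7,"y":-10.5,"z":0,"ax":0,"ay":0,"az":0,"gripper":1},
    {"x":-1.9,"y":-12.0,"z":0,"ax":0,"ay":0,"az":0,"gripper":1},
  ],
)

```text
time: 5.53
tool_pos: [0.4098, 0.2701, 0.2159]
tool_rot: [1.0, 0.0, -0.0, 0.0]
force: [0.0, -0.0, -1.1]
finger_gap: 0.0473
```

```bash
python3 mv.py .393 .388 .2 0
```

```text
t 5.53 pos [0.4098 0.2701 0.2159] gap 0.0473 | shift [-0.67 -4.72  0.64] turn [0.   0.01 0.  ] rows>= 2.9
```

Call:
move_arm(
  plan=[
    {"x":-0.2,"y":-1.2,"z":0,"ax":0,"ay":0,"az":0,"gripper":1},
    {"x":-0.35,"y":-2.4,"z":0,"ax":0,"ay":0,"az":0,"gripper":1},
    {"x":-0.5,"y":-3.6,"z":0.6,"ax":0,"ay":0,"az":0,"gripper":1},
    {"x":-0.67,"y":-4.4,"z":1.2,"ax":0,"ay":0,"az":0,"gripper":1},
    {"x":-0.67,"y":-4.72,"z":2.0,"ax":0,"ay":0,"az":0,"gripper":1},
    {"x":-0.67,"y":-4.72,"z":2.8,"ax":0,"ay":0,"az":0,"gripper":1},
    {"x":-0.67,"y":-4.72,"z":3.5,"ax":0,"ay":0,"az":0,"gripper":1},
    {"x":-0.67,"y":-4.72,"z":4.0,"ax":0,"ay":0,"az":0,"gripper":1},
  ],
)

```text
time: 6.2
tool_pos: [0.3932, 0.3858, 0.114]
tool_rot: [1.0, 0.0, -0.001, 0.001]
force: [0.6, -0.4, -1.0]
finger_gap: 0.0473
```

```bash
python3 mv.py .393 .388 .074 0; python3 -c "
from h import *
snap('side','s2.png')"
```

```text
t 6.2 pos [0.3932 0.3858 0.114 ] gap 0.0473 | shift [-0.01 -0.09  1.6 ] turn [0.03 0.02 0.  ] rows>= 1.0
```

View pics/s2.png

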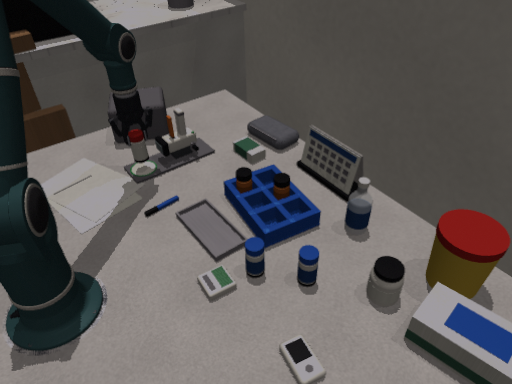

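The jar hangs at (138,148) over the pad at (143,168), upright and clear of the nose. Lowering it now.

Call:
move_arm(
  plan=[
    {"x":0,"y":0,"z":0.5,"ax":0,"ay":0,"az":0,"gripper":1},
    {"x":0,"y":0,"z":0.9,"ax":0,"ay":0,"az":0,"gripper":1},
    {"x":0,"y":0,"z":1.2,"ax":0,"ay":0,"az":0,"gripper":1},
    {"x":0,"y":0,"z":1.4,"ax":0,"ay":0,"az":0,"gripper":1},
    {"x":0,"y":0,"z":1.5,"ax":0,"ay":0,"az":0,"gripper":1},
    {"x":0,"y":0,"z":1.55,"ax":0,"ay":0,"az":0,"gripper":1},
    {"x":0,"y":0,"z":1.55,"ax":0,"ay":0,"az":0,"gripper":1},
  ],
)

```text
time: 6.83
tool_pos: [0.3946, 0.3868, 0.0776]
tool_rot: [1.0, -0.0, 0.0, -0.0]
force: [0.1, 1.0, -1.5]
finger_gap: 0.0475
```

```bash
python3 mv.py .393 .388 .073 0
```

```text
t 6.83 pos [0.3946 0.3868 0.0776] gap 0.0475 | shift [-0.06 -0.05  0.19] turn [-0. -0. -0.] rows>= 0.1
```

Call:
move_arm(
  plan=[
    {"x":-0.05,"y":-0.05,"z":0.07,"ax":0,"ay":0,"az":0,"gripper":1},
    {"x":-0.05,"y":-0.05,"z":0.14,"ax":0,"ay":0,"az":0,"gripper":1},
    {"x":-0.05,"y":-0.05,"z":0.16,"ax":0,"ay":0,"az":0,"gripper":1},
  ],
)

```text
time: 7.08
tool_pos: [0.3934, 0.3886, 0.0742]
tool_rot: [1.0, 0.0, 0.0, -0.001]
force: [-1.6, 0.1, 7.2]
finger_gap: 0.0477
```

Contact (7 N). Release with a partial opening, then rise.

Call:
move_arm(
  plan=[
    {"x":0,"y":0,"z":-0.05,"ax":0,"ay":0,"az":0,"gripper":-0.5},
    {"x":0,"y":0,"z":-0.05,"ax":0,"ay":0,"az":0,"gripper":-0.5},
    {"x":0,"y":0,"z":-0.05,"ax":0,"ay":0,"az":0,"gripper":-0.5},
    {"x":0,"y":0,"z":-0.7,"ax":0,"ay":0,"az":0,"gripper":-0.5},
    {"x":0,"y":0,"z":-1.8,"ax":0,"ay":0,"az":0,"gripper":-0.5},
    {"x":0,"y":0,"z":-3.0,"ax":0,"ay":0,"az":0,"gripper":-1},
    {"x":0,"y":0,"z":-4.4,"ax":0,"ay":0,"az":0,"gripper":-1},
    {"x":0,"y":0,"z":-5.8,"ax":0,"ay":0,"az":0,"gripper":-1},
  ],
)

```text
time: 7.75
tool_pos: [0.3929, 0.3874, 0.2197]
tool_rot: [1.0, -0.0, -0.0, 0.001]
force: [0.3, 1.3, 0.1]
finger_gap: 0.0855
```

```bash
python3 mv.py .5445 .388 .23 0; python3 -c "
from h import *
snap('side','s3.png')"
```

```text
t 7.75 pos [0.3929 0.3874 0.2197] gap 0.0855 | shift [ 6.06 -0.03 -0.42] turn [ 0.01  0.   -0.  ] rows>= 3.6
```

View pics/s3.png

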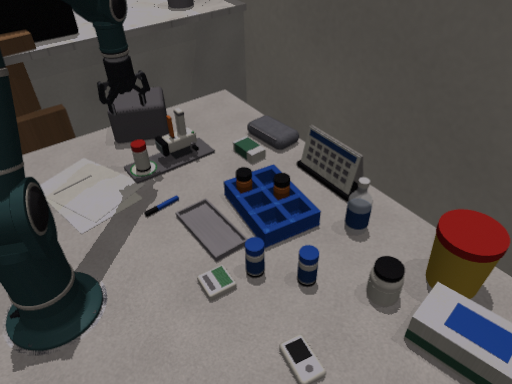

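The jar stands on the pad (140,158). Moving over the scanner.

Call:
move_arm(
  plan=[
    {"x":1.2,"y":0,"z":-0.4,"ax":0,"ay":0,"az":0,"gripper":-1},
    {"x":2.5,"y":0,"z":-0.4,"ax":0,"ay":0,"az":0,"gripper":-1},
    {"x":3.8,"y":0,"z":-0.4,"ax":0,"ay":0,"az":0,"gripper":-1},
    {"x":5.0,"y":0,"z":-0.4,"ax":0,"ay":0,"az":0,"gripper":-1},
    {"x":6.06,"y":-0.03,"z":-0.4,"ax":0,"ay":0,"az":0,"gripper":-1},
    {"x":6.06,"y":-0.03,"z":-0.4,"ax":0,"ay":0,"az":0,"gripper":-1},
    {"x":6.06,"y":-0.03,"z":-0.4,"ax":0,"ay":0,"az":0,"gripper":-1},
  ],
)

```text
time: 8.38
tool_pos: [0.5458, 0.3875, 0.2276]
tool_rot: [1.0, -0.001, -0.0, 0.001]
force: [-1.5, 0.9, -0.6]
finger_gap: 0.0854
```

```bash
python3 mv.py .5445 .388 .13 0; python3 -c "
from h import *
a=snap('side','s4.png');b=snap('top','t4.png')
c=np.hstack([cv2.resize(a[60:200,90:230],(400,400)),cv2.resize(b[150:290,80:220],(400,400))]);cv2.imwrite('pics/c4.png',c[...,::-1])"
```

```text
t 8.38 pos [0.5458 0.3875 0.2276] gap 0.0854 | shift [-0.05 -0.02  3.9 ] turn [ 0.01  0.   -0.02] rows>= 2.3
```

View pics/c4.png

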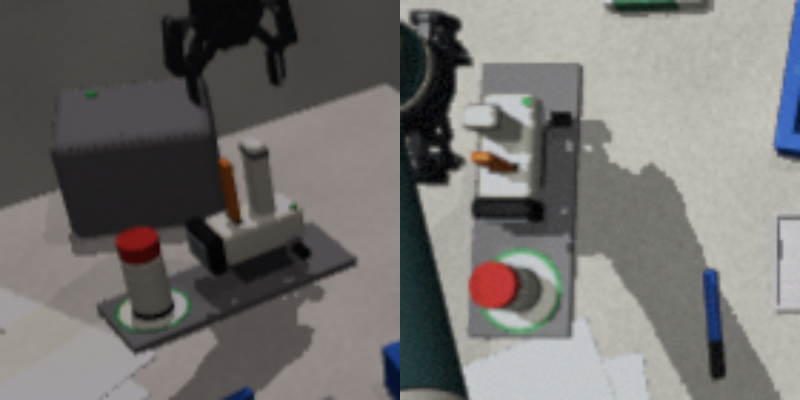

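Call:
move_arm(
  plan=[
    {"x":-0.03,"y":0,"z":0.8,"ax":0,"ay":0,"az":0,"gripper":-1},
    {"x":-0.03,"y":0,"z":1.7,"ax":0,"ay":0,"az":0,"gripper":-1},
    {"x":-0.03,"y":0,"z":2.6,"ax":0,"ay":0,"az":0,"gripper":-1},
    {"x":-0.03,"y":0,"z":3.4,"ax":0,"ay":0,"az":0,"gripper":-1},
    {"x":-0.03,"y":0,"z":3.85,"ax":0,"ay":0,"az":0,"gripper":-1},
    {"x":-0.03,"y":0,"z":3.85,"ax":0,"ay":0,"az":0,"gripper":-1},
    {"x":-0.03,"y":0,"z":3.85,"ax":0,"ay":0,"az":0,"gripper":-1},
  ],
)

```text
time: 9.07
tool_pos: [0.5433, 0.3891, 0.1325]
tool_rot: [1.0, 0.0, -0.0, 0.0]
force: [0.5, 0.4, 0.9]
finger_gap: 0.0856
```

Call:
move_arm(
  plan=[
    {"x":0,"y":0,"z":0,"ax":0,"ay":0,"az":0,"gripper":1},
    {"x":0,"y":0,"z":0,"ax":0,"ay":0,"az":0,"gripper":1},
    {"x":0,"y":0,"z":0,"ax":0,"ay":0,"az":0,"gripper":1},
    {"x":0,"y":0,"z":0,"ax":0,"ay":0,"az":0,"gripper":1},
    {"x":0,"y":0,"z":0,"ax":0,"ay":0,"az":0,"gripper":1},
    {"x":0,"y":0,"z":0,"ax":0,"ay":0,"az":0,"gripper":1},
    {"x":0,"y":0,"z":0,"ax":0,"ay":0,"az":0,"gripper":1},
    {"x":0,"y":0,"z":0,"ax":0,"ay":0,"az":0,"gripper":1},
  ],
  squeeze=40,
)

```text
time: 9.73
tool_pos: [0.5444, 0.3896, 0.1342]
tool_rot: [1.0, 0.0, 0.001, -0.001]
force: [-0.8, 0.4, 6.5]
finger_gap: 0.0399
```

```bash
python3 mv.py .5445 .388 .23 0; python3 -c "
from h import *
a=snap('side','s5.png');b=snap('top','t5.png')
c=np.hstack([cv2.resize(a[60:200,90:230],(400,400)),cv2.resize(b[150:290,80:220],(400,400))]);cv2.imwrite('pics/c5.png',c[...,::-1])"
```

```text
t 9.73 pos [0.5444 0.3896 0.1342] gap 0.0399 | shift [ 0.01  0.06 -3.83] turn [-0.02 -0.01  0.01] rows>= 2.3
```

View pics/c5.png

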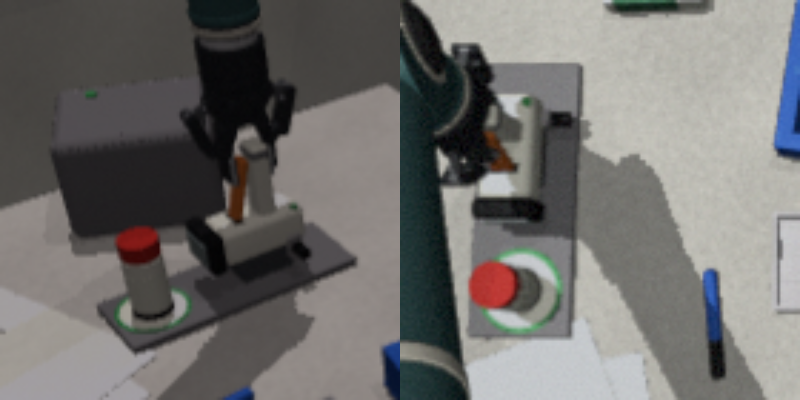

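Gap 39.9 mm; fully squeezed should be about 38, so I'll squeeze harder and hold.

Call:
move_arm(
  plan=[
    {"x":0,"y":0,"z":0,"ax":0,"ay":0,"az":0,"gripper":1},
    {"x":0,"y":0,"z":0,"ax":0,"ay":0,"az":0,"gripper":1},
    {"x":0,"y":0,"z":0,"ax":0,"ay":0,"az":0,"gripper":1},
    {"x":0,"y":0,"z":0,"ax":0,"ay":0,"az":0,"gripper":1},
    {"x":0,"y":0,"z":0,"ax":0,"ay":0,"az":0,"gripper":1},
    {"x":0,"y":0,"z":0,"ax":0,"ay":0,"az":0,"gripper":1},
  ],
  squeeze=70,
)

```text
time: 10.33
tool_pos: [0.5449, 0.3896, 0.1344]
tool_rot: [1.0, 0.0, 0.001, -0.001]
force: [2.8, 1.7, 5.3]
finger_gap: 0.0381
```

Call:
move_arm(
  plan=[
    {"x":0,"y":0,"z":0,"ax":0,"ay":0,"az":0,"gripper":1},
    {"x":0,"y":0,"z":0,"ax":0,"ay":0,"az":0,"gripper":1},
    {"x":0,"y":0,"z":0,"ax":0,"ay":0,"az":0,"gripper":1},
    {"x":0,"y":0,"z":0,"ax":0,"ay":0,"az":0,"gripper":1},
  ],
  squeeze=100,
)

```text
time: 10.67
tool_pos: [0.5455, 0.3897, 0.1345]
tool_rot: [1.0, 0.0, 0.001, -0.001]
force: [4.7, 2.0, 5.6]
finger_gap: 0.0368
```

Call:
move_arm(
  plan=[
    {"x":0,"y":0,"z":0,"ax":0,"ay":0,"az":0,"gripper":1},
    {"x":0,"y":0,"z":0,"ax":0,"ay":0,"az":0,"gripper":1},
    {"x":0,"y":0,"z":0,"ax":0,"ay":0,"az":0,"gripper":1},
    {"x":0,"y":0,"z":0,"ax":0,"ay":0,"az":0,"gripper":1},
    {"x":0,"y":0,"z":0,"ax":0,"ay":0,"az":0,"gripper":1},
    {"x":0,"y":0,"z":0,"ax":0,"ay":0,"az":0,"gripper":1},
  ],
  squeeze=100,
)

```text
time: 11.17
tool_pos: [0.5455, 0.3897, 0.1346]
tool_rot: [1.0, 0.0, 0.001, -0.001]
force: [5.2, 1.4, 7.1]
finger_gap: 0.0367
```

```bash
python3 -c "
from h import *
a=snap('side','s6.png');b=snap('top','t6.png')
c=np.hstack([cv2.resize(a[90:170,140:220],(400,400)),cv2.resize(b[150:290,80:220],(400,400))]);cv2.imwrite('pics/c6.png',c[...,::-1])
print(proj('side',(.5435-.029,.388,.09)),proj('side',(.5435-.029+.078*np.sin(.26),.388,.09+.078*np.cos(.26))),proj('side',(.5435-.029,.388,.168)))"
```

```text
[172.09447191 136.70582045] [174.14270483 115.19368575] [168.522185   116.33562859]
```

View pics/c6.png

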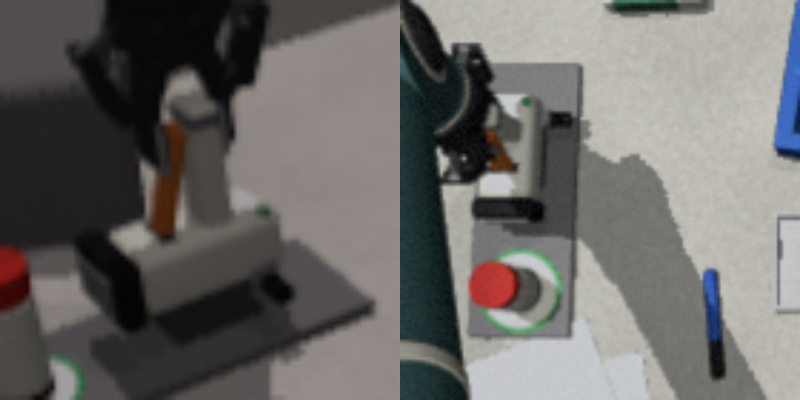

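The blade top is at (175,115), matching the fully squeezed projection (174,115), and the gap has plateaued. Release, check spring-back and rise.

Call:
move_arm(
  plan=[
    {"x":0,"y":0,"z":0,"ax":0,"ay":0,"az":0,"gripper":-1},
    {"x":0,"y":0,"z":0,"ax":0,"ay":0,"az":0,"gripper":-1},
    {"x":0,"y":0,"z":0,"ax":0,"ay":0,"az":0,"gripper":-1},
    {"x":0,"y":0,"z":0,"ax":0,"ay":0,"az":0,"gripper":-1},
    {"x":0,"y":0,"z":-1.0,"ax":0,"ay":0,"az":0,"gripper":-1},
    {"x":0,"y":0,"z":-2.2,"ax":0,"ay":0,"az":0,"gripper":-1},
    {"x":0,"y":0,"z":-3.4,"ax":0,"ay":0,"az":0,"gripper":-1},
    {"x":0,"y":0,"z":-4.3,"ax":0,"ay":0,"az":0,"gripper":-1},
  ],
  squeeze=30,
)

```text
time: 11.93
tool_pos: [0.5456, 0.3886, 0.2429]
tool_rot: [1.0, -0.001, 0.002, -0.001]
force: [0.9, -0.4, 0.2]
finger_gap: 0.0854
```

```bash
python3 mv.py .585 .061 .24 0; python3 -c "
from h import *
a=snap('side','s7.png')"
```

```text
t 11.93 pos [0.5456 0.3886 0.2429] gap 0.0854 | shift [ 1.59 13.1   0.1 ] turn [-0.02 -0.04 -0.01] rows>= 7.9
```

View pics/s7.png

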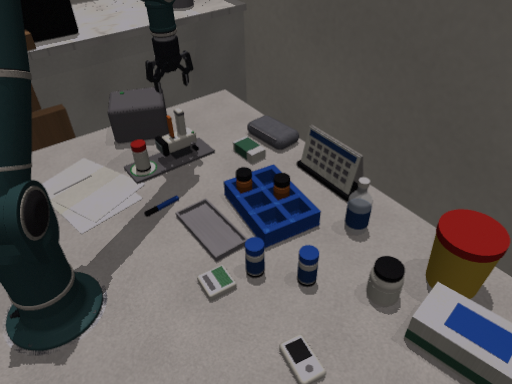

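Trigger is upright again and the jar is still on the pad. Now the empty at (0.584, 0.061).

Call:
move_arm(
  plan=[
    {"x":0.2,"y":1.6,"z":0.3,"ax":0,"ay":0,"az":0,"gripper":-1},
    {"x":0.4,"y":3.2,"z":0.3,"ax":0,"ay":0,"az":0,"gripper":-1},
    {"x":0.6,"y":4.8,"z":0.3,"ax":0,"ay":0,"az":0,"gripper":-1},
    {"x":0.8,"y":6.4,"z":0.3,"ax":0,"ay":0,"az":0,"gripper":-1},
    {"x":1.0,"y":8.0,"z":0.3,"ax":0,"ay":0,"az":0,"gripper":-1},
    {"x":1.2,"y":9.6,"z":0.3,"ax":0,"ay":0,"az":0,"gripper":-1},
    {"x":1.4,"y":11.2,"z":0.3,"ax":0,"ay":0,"az":0,"gripper":-1},
    {"x":1.55,"y":12.6,"z":0.3,"ax":0,"ay":0,"az":0,"gripper":-1},
  ],
)

```text
time: 12.65
tool_pos: [0.5834, 0.07, 0.2329]
tool_rot: [1.0, -0.001, 0.001, 0.0]
force: [0.8, 0.2, 0.5]
finger_gap: 0.0851
```

```bash
python3 mv.py .584 .061 .072 0
```

```text
t 12.65 pos [0.5834 0.07   0.2329] gap 0.0851 | shift [0.01 0.36 6.44] turn [ 0.01 -0.02 -0.02] rows>= 3.9
```

Call:
move_arm(
  plan=[
    {"x":0,"y":0.36,"z":1.0,"ax":0,"ay":0,"az":0,"gripper":-1},
    {"x":0,"y":0.36,"z":2.2,"ax":0,"ay":0,"az":0,"gripper":-1},
    {"x":0,"y":0.36,"z":3.4,"ax":0,"ay":0,"az":0,"gripper":-1},
    {"x":0,"y":0.36,"z":4.6,"ax":0,"ay":0,"az":0,"gripper":-1},
    {"x":0,"y":0.36,"z":5.6,"ax":0,"ay":0,"az":0,"gripper":-1},
    {"x":0,"y":0.36,"z":6.3,"ax":0,"ay":0,"az":0,"gripper":-1},
    {"x":0,"y":0.36,"z":6.4,"ax":0,"ay":0,"az":0,"gripper":-1},
    {"x":0,"y":0.36,"z":6.4,"ax":0,"ay":0,"az":0,"gripper":-1},
  ],
)

```text
time: 13.32
tool_pos: [0.5825, 0.0639, 0.0716]
tool_rot: [1.0, -0.0, -0.001, 0.001]
force: [0.7, -0.2, -0.2]
finger_gap: 0.0856
```

Call:
move_arm(
  plan=[
    {"x":0,"y":0,"z":0,"ax":0,"ay":0,"az":0,"gripper":1},
    {"x":0,"y":0,"z":0,"ax":0,"ay":0,"az":0,"gripper":1},
    {"x":0,"y":0,"z":0,"ax":0,"ay":0,"az":0,"gripper":1},
    {"x":0,"y":0,"z":0,"ax":0,"ay":0,"az":0,"gripper":1},
    {"x":0,"y":0,"z":0,"ax":0,"ay":0,"az":0,"gripper":1},
    {"x":0,"y":0,"z":0,"ax":0,"ay":0,"az":0,"gripper":1},
  ],
  squeeze=30,
)

```text
time: 13.82
tool_pos: [0.584, 0.0648, 0.0739]
tool_rot: [1.0, -0.0, 0.002, -0.0]
force: [-0.4, 0.3, 6.9]
finger_gap: 0.0472
```

Call:
move_arm(
  plan=[
    {"x":0,"y":0,"z":-0.8,"ax":0,"ay":0,"az":0,"gripper":1},
    {"x":0,"y":0,"z":-1.8,"ax":0,"ay":0,"az":0,"gripper":1},
    {"x":0,"y":0,"z":-2.8,"ax":0,"ay":0,"az":0,"gripper":1},
    {"x":0,"y":0,"z":-3.6,"ax":0,"ay":0,"az":0,"gripper":1},
    {"x":-0.8,"y":0,"z":-4.0,"ax":0,"ay":0,"az":0,"gripper":1},
    {"x":-2.0,"y":0,"z":-4.0,"ax":0,"ay":0,"az":0,"gripper":1},
    {"x":-3.3,"y":0,"z":-4.0,"ax":0,"ay":0,"az":0,"gripper":1},
    {"x":-4.6,"y":0,"z":-4.0,"ax":0,"ay":0,"az":0,"gripper":1},
  ],
)

```text
time: 14.48
tool_pos: [0.4661, 0.0646, 0.1723]
tool_rot: [1.0, -0.0, 0.0, -0.0]
force: [-1.0, 0.3, 0.0]
finger_gap: 0.0476
```

```bash
python3 mv.py .43 .06 .073 0
```

```text
t 14.48 pos [0.4661 0.0646 0.1723] gap 0.0476 | shift [-1.45  0.18  3.97] turn [-0. -0. -0.] rows>= 2.5
```

Call:
move_arm(
  plan=[
    {"x":-0.9,"y":0.1,"z":0,"ax":0,"ay":0,"az":0,"gripper":1},
    {"x":-1.4,"y":0.18,"z":0.7,"ax":0,"ay":0,"az":0,"gripper":1},
    {"x":-1.4,"y":0.18,"z":1.6,"ax":0,"ay":0,"az":0,"gripper":1},
    {"x":-1.4,"y":0.18,"z":2.5,"ax":0,"ay":0,"az":0,"gripper":1},
    {"x":-1.4,"y":0.18,"z":3.2,"ax":0,"ay":0,"az":0,"gripper":1},
    {"x":-1.4,"y":0.18,"z":3.6,"ax":0,"ay":0,"az":0,"gripper":1},
    {"x":-1.4,"y":0.18,"z":3.8,"ax":0,"ay":0,"az":0,"gripper":1},
    {"x":-1.4,"y":0.18,"z":3.8,"ax":0,"ay":0,"az":0,"gripper":1},
  ],
)

```text
time: 15.15
tool_pos: [0.4323, 0.06, 0.0767]
tool_rot: [1.0, -0.0, -0.001, 0.0]
force: [0.4, 0.2, -0.5]
finger_gap: 0.0472
```

```bash
python3 mv.py .43 .06 .073 0; python3 -c "
from h import *
a=snap('side','s8.png')"
```

```text
t 15.15 pos [0.4323 0.06   0.0767] gap 0.0472 | shift [-0.09 -0.    0.15] turn [ 0.01  0.01 -0.  ] rows>= 0.1
```

View pics/s8.png

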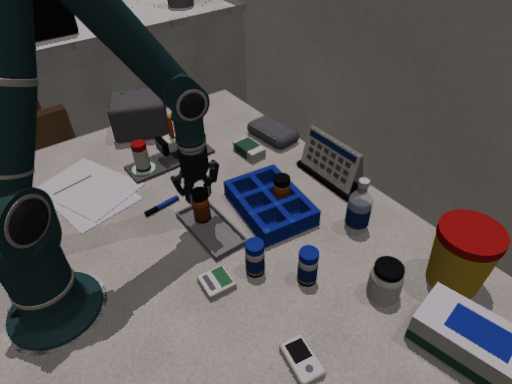

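The empty is over the tray (202,212). Lower to contact, then open.

Call:
move_arm(
  plan=[
    {"x":-0.05,"y":0,"z":0.08,"ax":0,"ay":0,"az":0,"gripper":1},
    {"x":-0.05,"y":0,"z":0.14,"ax":0,"ay":0,"az":0,"gripper":1},
    {"x":-0.05,"y":0,"z":0.16,"ax":0,"ay":0,"az":0,"gripper":1},
  ],
)

```text
time: 15.45
tool_pos: [0.4317, 0.0604, 0.0737]
tool_rot: [1.0, 0.0, 0.001, -0.0]
force: [0.1, 0.3, -1.3]
finger_gap: 0.0473
```

Call:
move_arm(
  plan=[
    {"x":0,"y":0,"z":0.05,"ax":0,"ay":0,"az":0,"gripper":1},
    {"x":0,"y":0,"z":0.1,"ax":0,"ay":0,"az":0,"gripper":1},
    {"x":0,"y":0,"z":0.1,"ax":0,"ay":0,"az":0,"gripper":1},
  ],
)

```text
time: 15.7
tool_pos: [0.4332, 0.0605, 0.072]
tool_rot: [1.0, -0.0, 0.002, -0.001]
force: [0.1, -0.9, 8.3]
finger_gap: 0.0469
```

Call:
move_arm(
  plan=[
    {"x":0,"y":0,"z":-0.08,"ax":0,"ay":0,"az":0,"gripper":-0.6},
    {"x":0,"y":0,"z":-0.08,"ax":0,"ay":0,"az":0,"gripper":-0.6},
    {"x":0,"y":0,"z":-0.08,"ax":0,"ay":0,"az":0,"gripper":-0.6},
    {"x":0,"y":0,"z":-0.7,"ax":0,"ay":0,"az":0,"gripper":-0.6},
    {"x":0,"y":0,"z":-1.8,"ax":0,"ay":0,"az":0,"gripper":-1},
    {"x":0,"y":0,"z":-3.0,"ax":0,"ay":0,"az":0,"gripper":-1},
    {"x":0.4,"y":0,"z":-4.3,"ax":0,"ay":0,"az":0,"gripper":-1},
    {"x":1.6,"y":0.6,"z":-4.9,"ax":0,"ay":0,"az":0,"gripper":-1},
  ],
)

```text
time: 16.37
tool_pos: [0.47, 0.0479, 0.1961]
tool_rot: [1.0, 0.002, 0.0, -0.002]
force: [1.5, 0.0, 0.1]
finger_gap: 0.0853
```

```bash
python3 mv.py .656 -.027 .19 0
```

```text
t 16.37 pos [0.47   0.0479 0.1961] gap 0.0853 | shift [7.43 3.03 0.24] turn [-0.04 -0.    0.05] rows>= 4.8
```

Call:
move_arm(
  plan=[
    {"x":1.4,"y":0.6,"z":0,"ax":0,"ay":0,"az":0,"gripper":-1},
    {"x":2.8,"y":1.2,"z":0,"ax":0,"ay":0,"az":0,"gripper":-1},
    {"x":4.2,"y":1.8,"z":0,"ax":0,"ay":0,"az":0,"gripper":-1},
    {"x":5.6,"y":2.4,"z":0,"ax":0,"ay":0,"az":0,"gripper":-1},
    {"x":6.8,"y":2.9,"z":0,"ax":0,"ay":0,"az":0,"gripper":-1},
    {"x":7.4,"y":3.0,"z":0,"ax":0,"ay":0,"az":0,"gripper":-1},
    {"x":7.4,"y":3.0,"z":0,"ax":0,"ay":0,"az":0,"gripper":-1},
    {"x":7.4,"y":3.0,"z":0.6,"ax":0,"ay":0,"az":0,"gripper":-1},
  ],
)

```text
time: 17.03
tool_pos: [0.658, -0.0305, 0.1798]
tool_rot: [1.0, -0.0, 0.002, 0.0]
force: [0.0, 0.1, 0.4]
finger_gap: 0.0852
```

```bash
python3 mv.py .656 -.027 .071 0; python3 -c "
from h import *
a=snap('side','s9.png')"
```

```text
t 17.03 pos [ 0.658  -0.0305  0.1798] gap 0.0852 | shift [-0.09 -0.14  4.35] turn [ 0.   -0.03 -0.01] rows>= 2.6
```

View pics/s9.png

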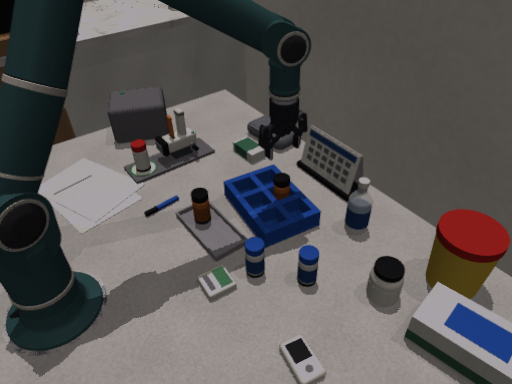

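Call:
move_arm(
  plan=[
    {"x":-0.09,"y":-0.1,"z":1.0,"ax":0,"ay":0,"az":0,"gripper":-1},
    {"x":-0.09,"y":-0.1,"z":2.2,"ax":0,"ay":0,"az":0,"gripper":-1},
    {"x":-0.09,"y":-0.1,"z":3.3,"ax":0,"ay":0,"az":0,"gripper":-1},
    {"x":-0.09,"y":-0.1,"z":4.1,"ax":0,"ay":0,"az":0,"gripper":-1},
    {"x":-0.09,"y":-0.1,"z":4.35,"ax":0,"ay":0,"az":0,"gripper":-1},
    {"x":-0.09,"y":-0.1,"z":4.35,"ax":0,"ay":0,"az":0,"gripper":-1},
  ],
)

```text
time: 17.58
tool_pos: [0.652, -0.0266, 0.0678]
tool_rot: [1.0, 0.0, -0.002, -0.0]
force: [0.1, -0.3, -0.1]
finger_gap: 0.0854
```

Call:
move_arm(
  plan=[
    {"x":0,"y":0,"z":0,"ax":0,"ay":0,"az":0,"gripper":1},
    {"x":0,"y":0,"z":0,"ax":0,"ay":0,"az":0,"gripper":1},
    {"x":0,"y":0,"z":0,"ax":0,"ay":0,"az":0,"gripper":1},
    {"x":0,"y":0,"z":0,"ax":0,"ay":0,"az":0,"gripper":1},
    {"x":0,"y":0,"z":0,"ax":0,"ay":0,"az":0,"gripper":1},
    {"x":0,"y":0,"z":0,"ax":0,"ay":0,"az":0,"gripper":1},
  ],
)

```text
time: 18.08
tool_pos: [0.6555, -0.0274, 0.0714]
tool_rot: [1.0, -0.0, 0.002, -0.0]
force: [-0.0, -0.2, 6.3]
finger_gap: 0.0474
```

Call:
move_arm(
  plan=[
    {"x":0,"y":0,"z":-0.8,"ax":0,"ay":0,"az":0,"gripper":1},
    {"x":0,"y":0,"z":-1.8,"ax":0,"ay":0,"az":0,"gripper":1},
    {"x":0,"y":0,"z":-2.8,"ax":0,"ay":0,"az":0,"gripper":1},
    {"x":0,"y":0,"z":-3.6,"ax":0,"ay":0,"az":0,"gripper":1},
    {"x":-0.8,"y":0.1,"z":-4.0,"ax":0,"ay":0,"az":0,"gripper":1},
    {"x":-2.2,"y":0.3,"z":-4.0,"ax":0,"ay":0,"az":0,"gripper":1},
    {"x":-3.7,"y":0.5,"z":-4.0,"ax":0,"ay":0,"az":0,"gripper":1},
    {"x":-5.2,"y":0.7,"z":-4.0,"ax":0,"ay":0,"az":0,"gripper":1},
  ],
)

```text
time: 18.75
tool_pos: [0.5224, -0.045, 0.1695]
tool_rot: [1.0, 0.0, -0.0, -0.0]
force: [0.8, 0.4, -0.0]
finger_gap: 0.0472
```

```bash
python3 mv.py .43 -.05 .0695 0
```

```text
t 18.75 pos [ 0.5224 -0.045   0.1695] gap 0.0472 | shift [-3.7  0.2  4. ] turn [-0.  0.  0.] rows>= 3.3
```

Call:
move_arm(
  plan=[
    {"x":-1.3,"y":0.1,"z":0,"ax":0,"ay":0,"az":0,"gripper":1},
    {"x":-2.6,"y":0.2,"z":0,"ax":0,"ay":0,"az":0,"gripper":1},
    {"x":-3.65,"y":0.2,"z":0.5,"ax":0,"ay":0,"az":0,"gripper":1},
    {"x":-3.65,"y":0.2,"z":1.5,"ax":0,"ay":0,"az":0,"gripper":1},
    {"x":-3.65,"y":0.2,"z":2.5,"ax":0,"ay":0,"az":0,"gripper":1},
    {"x":-3.65,"y":0.2,"z":3.3,"ax":0,"ay":0,"az":0,"gripper":1},
    {"x":-3.65,"y":0.2,"z":3.8,"ax":0,"ay":0,"az":0,"gripper":1},
    {"x":-3.65,"y":0.2,"z":3.85,"ax":0,"ay":0,"az":0,"gripper":1},
  ],
)

```text
time: 19.42
tool_pos: [0.4311, -0.0498, 0.0716]
tool_rot: [1.0, -0.0, -0.002, 0.0]
force: [-0.1, -0.6, -1.0]
finger_gap: 0.0474
```

Call:
move_arm(
  plan=[
    {"x":0,"y":0,"z":0.06,"ax":0,"ay":0,"az":0,"gripper":1},
    {"x":0,"y":0,"z":0.12,"ax":0,"ay":0,"az":0,"gripper":1},
    {"x":0,"y":0,"z":0.12,"ax":0,"ay":0,"az":0,"gripper":1},
  ],
)

```text
time: 19.67
tool_pos: [0.4335, -0.0498, 0.0709]
tool_rot: [1.0, -0.0, 0.001, -0.0]
force: [-0.5, -0.3, -1.5]
finger_gap: 0.0474
```

Call:
move_arm(
  plan=[
    {"x":0,"y":0,"z":0.06,"ax":0,"ay":0,"az":0,"gripper":1},
    {"x":0,"y":0,"z":0.1,"ax":0,"ay":0,"az":0,"gripper":1},
    {"x":0,"y":0,"z":0.1,"ax":0,"ay":0,"az":0,"gripper":1},
  ],
)

```text
time: 19.92
tool_pos: [0.4353, -0.0498, 0.0693]
tool_rot: [1.0, 0.0, 0.003, -0.0]
force: [1.7, -0.2, 7.1]
finger_gap: 0.0472
```

Call:
move_arm(
  plan=[
    {"x":0,"y":0,"z":-0.06,"ax":0,"ay":0,"az":0,"gripper":-0.6},
    {"x":0,"y":0,"z":-0.06,"ax":0,"ay":0,"az":0,"gripper":-0.6},
    {"x":0,"y":0,"z":-0.06,"ax":0,"ay":0,"az":0,"gripper":-0.6},
    {"x":0,"y":0,"z":-0.7,"ax":0,"ay":0,"az":0,"gripper":-0.6},
    {"x":0,"y":0,"z":-1.8,"ax":0,"ay":0,"az":0,"gripper":-1},
    {"x":0,"y":0,"z":-3.0,"ax":0,"ay":0,"az":0,"gripper":-1},
    {"x":0,"y":0,"z":-4.3,"ax":0,"ay":0,"az":0,"gripper":-1},
    {"x":0,"y":-1.0,"z":-5.5,"ax":0,"ay":0,"az":0,"gripper":-1},
  ],
)

```text
time: 20.58
tool_pos: [0.4326, -0.0285, 0.2069]
tool_rot: [1.0, -0.004, 0.0, 0.001]
force: [0.9, 0.4, 0.3]
finger_gap: 0.0853
```

```bash
python3 mv.py .39 .28 .2 0; python3 -c "
from h import *
a=snap('side','s10.png')
b=snap('top','t10.png')"
```

```text
t 20.58 pos [ 0.4326 -0.0285  0.2069] gap 0.0853 | shift [ -1.79 -12.33   0.25] turn [ 0.02 -0.   -0.07] rows>= 7.5
```

View pics/s10.png

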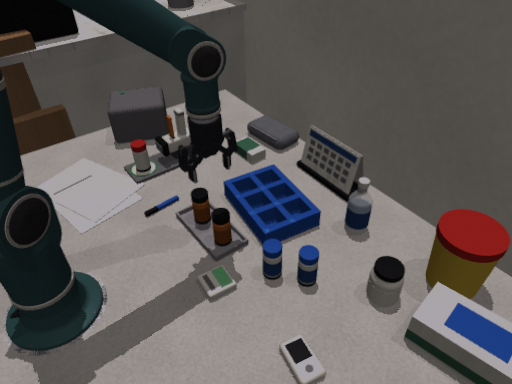

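View pics/t10.png

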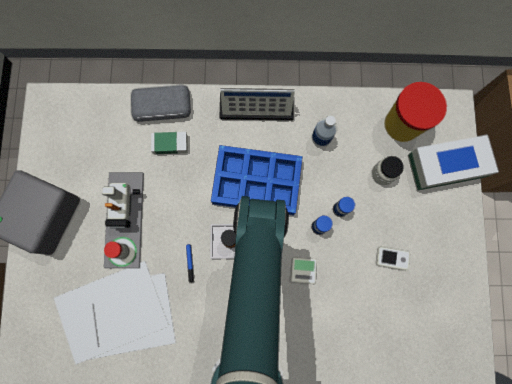

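Both empties stand in the tray. One blue jar has been knocked to (322,225), still upright. I'll measure ref and the blue lids again.

```bash
cat > lids.py <<'E'
import sys; from h import *
def lids(fn,cam='top',z=.1,zr=.112):
    im=load(fn); hsv=cv2.cvtColor(im,cv2.COLOR_RGB2HSV)
    H,S,V=[hsv[...,i].astype(int) for i in range(3)]
    for nm,m,zz in(('r',((H<8)|(H>172))&(S>150)&(V>60),zr),('b',(H>105)&(H<128)&(S>150)&(V>50),z)):
        n,l,s,c=cv2.connectedComponentsWithStats(m.astype(np.uint8))
        for i in range(1,n):
            if 100<s[i,4]<400: print(nm,s[i],c[i].round(1),onz(cam,*c[i],zz).round(4))
if __name__=='__main__': lids(sys.argv[1],sys.argv[2],float(sys.argv[3]),float(sys.argv[4]))
E
python3 lids.py t10.png top .1 .112; python3 lids.py s10.png side .095 .107
```

```text
r [104 242  18  16 211] [112.5 249.4] [0.393  0.3861 0.112 ]
b [338 197  16  16 193] [345.9 204.5] [ 0.5319 -0.2831  0.1   ]
b [316 216  16  16 200] [323.4 223.4] [ 0.4756 -0.2158  0.1   ]
r [131 139  14   9 105] [137.5 143.2] [0.3959 0.3951 0.107 ]
b [300 246  19  19 295] [308.7 254.7] [ 0.5316 -0.29    0.095 ]
```

Call:
move_arm(
  plan=[
    {"x":-0.2,"y":-1.6,"z":0.2,"ax":0,"ay":0,"az":0,"gripper":-1},
    {"x":-0.4,"y":-3.2,"z":0.2,"ax":0,"ay":0,"az":0,"gripper":-1},
    {"x":-0.6,"y":-4.8,"z":0.2,"ax":0,"ay":0,"az":0,"gripper":-1},
    {"x":-0.8,"y":-6.4,"z":0.2,"ax":0,"ay":0,"az":0,"gripper":-1},
    {"x":-1.0,"y":-8.0,"z":0.2,"ax":0,"ay":0,"az":0,"gripper":-1},
    {"x":-1.2,"y":-9.6,"z":0.2,"ax":0,"ay":0,"az":0,"gripper":-1},
    {"x":-1.4,"y":-11.2,"z":0.2,"ax":0,"ay":0,"az":0,"gripper":-1},
    {"x":-1.5,"y":-12.8,"z":0.2,"ax":0,"ay":0,"az":0,"gripper":-1},
  ],
)

```text
time: 21.35
tool_pos: [0.3941, 0.2964, 0.1994]
tool_rot: [1.0, 0.0, -0.001, 0.0]
force: [1.0, -0.5, 0.4]
finger_gap: 0.0854
```

```bash
python3 mv.py .393 .387 .2 0
```

```text
t 21.35 pos [0.3941 0.2964 0.1994] gap 0.0854 | shift [-0.04 -3.62 -0.03] turn [0.01 0.02 0.  ] rows>= 2.2
```

Call:
move_arm(
  plan=[
    {"x":-0.04,"y":-1.3,"z":0,"ax":0,"ay":0,"az":0,"gripper":-0.6},
    {"x":-0.04,"y":-2.6,"z":0,"ax":0,"ay":0,"az":0,"gripper":-0.6},
    {"x":-0.04,"y":-3.4,"z":0,"ax":0,"ay":0,"az":0,"gripper":-0.6},
    {"x":-0.04,"y":-3.6,"z":0,"ax":0,"ay":0,"az":0,"gripper":-0.6},
    {"x":-0.04,"y":-3.6,"z":0.8,"ax":0,"ay":0,"az":0,"gripper":-0.6},
    {"x":-0.04,"y":-3.6,"z":1.6,"ax":0,"ay":0,"az":0,"gripper":-0.6},
    {"x":-0.04,"y":-3.6,"z":2.4,"ax":0,"ay":0,"az":0,"gripper":-0.6},
    {"x":-0.04,"y":-3.6,"z":2.6,"ax":0,"ay":0,"az":0,"gripper":-0.6},
  ],
)

```text
time: 22.02
tool_pos: [0.393, 0.3822, 0.1318]
tool_rot: [1.0, -0.001, -0.002, 0.003]
force: [-1.1, -1.2, 0.4]
finger_gap: 0.0681
```

```bash
python3 mv.py .393 .387 .077 0
```

```text
t 22.02 pos [0.393  0.3822 0.1318] gap 0.0681 | shift [ 0.01 -0.21  2.19] turn [ 0.05  0.04 -0.01] rows>= 1.3
```

Call:
move_arm(
  plan=[
    {"x":0,"y":-0.1,"z":0.5,"ax":0,"ay":0,"az":0,"gripper":-0.6},
    {"x":0,"y":-0.1,"z":1.1,"ax":0,"ay":0,"az":0,"gripper":-0.6},
    {"x":0,"y":-0.1,"z":1.7,"ax":0,"ay":0,"az":0,"gripper":-0.6},
    {"x":0,"y":-0.1,"z":2.1,"ax":0,"ay":0,"az":0,"gripper":-0.6},
    {"x":0,"y":-0.1,"z":2.1,"ax":0,"ay":0,"az":0,"gripper":-0.6},
    {"x":0,"y":-0.1,"z":2.1,"ax":0,"ay":0,"az":0,"gripper":-0.6},
  ],
)

```text
time: 22.52
tool_pos: [0.3946, 0.3874, 0.0827]
tool_rot: [1.0, -0.0, -0.0, 0.0]
force: [-0.3, -0.3, 0.4]
finger_gap: 0.0684
```

Call:
move_arm(
  plan=[
    {"x":0,"y":0,"z":0,"ax":0,"ay":0,"az":0,"gripper":1},
    {"x":0,"y":0,"z":0,"ax":0,"ay":0,"az":0,"gripper":1},
    {"x":0,"y":0,"z":0,"ax":0,"ay":0,"az":0,"gripper":1},
    {"x":0,"y":0,"z":0,"ax":0,"ay":0,"az":0,"gripper":1},
    {"x":0,"y":0,"z":0,"ax":0,"ay":0,"az":0,"gripper":1},
    {"x":0,"y":0,"z":0,"ax":0,"ay":0,"az":0,"gripper":1},
  ],
)

```text
time: 23.02
tool_pos: [0.3952, 0.3883, 0.0839]
tool_rot: [1.0, -0.0, 0.001, -0.001]
force: [-0.4, 0.3, 6.4]
finger_gap: 0.0474
```

Call:
move_arm(
  plan=[
    {"x":0,"y":0,"z":-0.8,"ax":0,"ay":0,"az":0,"gripper":1},
    {"x":0,"y":0,"z":-1.8,"ax":0,"ay":0,"az":0,"gripper":1},
    {"x":0,"y":0,"z":-2.8,"ax":0,"ay":0,"az":0,"gripper":1},
    {"x":0,"y":0.5,"z":-3.8,"ax":0,"ay":0,"az":0,"gripper":1},
    {"x":0,"y":1.5,"z":-4.6,"ax":0,"ay":0,"az":0,"gripper":1},
    {"x":0.4,"y":2.8,"z":-4.6,"ax":0,"ay":0,"az":0,"gripper":1},
    {"x":1.2,"y":4.0,"z":-4.6,"ax":0,"ay":0,"az":0,"gripper":1},
    {"x":2.0,"y":5.2,"z":-4.6,"ax":0,"ay":0,"az":0,"gripper":1},
  ],
)

```text
time: 23.68
tool_pos: [0.444, 0.2567, 0.1983]
tool_rot: [1.0, 0.001, -0.0, -0.001]
force: [0.8, 0.0, -1.8]
finger_gap: 0.0468
```

```bash
python3 mv.py .587 .062 .17 0
```

```text
t 23.68 pos [0.444  0.2567 0.1983] gap 0.0468 | shift [5.7  7.8  1.12] turn [-0.01  0.    0.02] rows>= 5.8
```

Call:
move_arm(
  plan=[
    {"x":0.9,"y":1.2,"z":0,"ax":0,"ay":0,"az":0,"gripper":1},
    {"x":1.8,"y":2.4,"z":0,"ax":0,"ay":0,"az":0,"gripper":1},
    {"x":2.7,"y":3.6,"z":0,"ax":0,"ay":0,"az":0,"gripper":1},
    {"x":3.6,"y":4.8,"z":0,"ax":0,"ay":0,"az":0,"gripper":1},
    {"x":4.4,"y":6.0,"z":0,"ax":0,"ay":0,"az":0,"gripper":1},
    {"x":5.2,"y":7.1,"z":0,"ax":0,"ay":0,"az":0,"gripper":1},
    {"x":5.65,"y":7.75,"z":0,"ax":0,"ay":0,"az":0,"gripper":1},
    {"x":5.65,"y":7.75,"z":0.4,"ax":0,"ay":0,"az":0,"gripper":1},
  ],
)

```text
time: 24.35
tool_pos: [0.5889, 0.058, 0.1894]
tool_rot: [1.0, -0.004, 0.003, 0.001]
force: [-0.4, 0.7, -1.5]
finger_gap: 0.0473
```

```bash
python3 mv.py .587 .062 .08 0;python3 -c "
from h import *
a=snap('side','s11.png')
b=snap('top','t11.png')
c=np.hstack([cv2.resize(a[100:260,180:340],(400,400)),cv2.resize(b[130:230,190:290],(400,400))]);cv2.imwrite('pics/c11.png',c[...,::-1])"
```

```text
t 24.35 pos [0.5889 0.058  0.1894] gap 0.0473 | shift [-0.1  -0.17  4.37] turn [ 0.02 -0.05 -0.07] rows>= 2.6
```

View pics/c11.png

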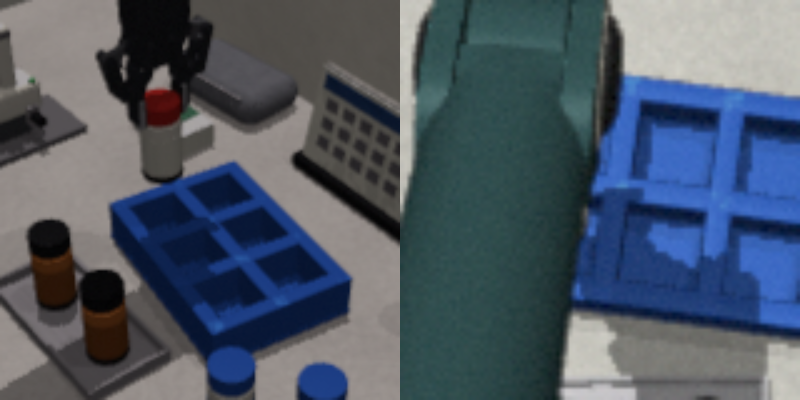

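```bash
python3 - <<'E'
from h import *
c0=np.array([.617,-.0225]);th=np.radians(-7);R=np.array([[np.cos(th),-np.sin(th)],[np.sin(th),np.cos(th)]])
out=[]
for n,fn,(y0,y1,x0,x1) in(('side','side0.png',(150,250,210,330)),('top','top0.png',(135,225,200,310))):
    im=load(fn)[y0:y1,x0:x1]; f=3.3; big=cv2.resize(im,None,fx=f,fy=f,interpolation=cv2.INTER_CUBIC)
    for cx in(-.04,.04):
        for cy in(-.08,0,.08):
            p=[]
            for dx,dy in((-.03,-.03),(.03,-.03),(.03,.03),(-.03,.03)):
                w=c0+R@np.array([cx+dx,cy+dy]); p.append((proj(n,(*w,.055))-[x0,y0]+.5)*f)
            cv2.polylines(big,[np.int32(np.round(p))],True,(255,255,0),1)
    out.append(cv2.resize(big,(390,330)) if 0 else big)
h=max(o.shape[0] for o in out)
out=[cv2.copyMakeBorder(o,0,h-o.shape[0],0,0,cv2.BORDER_CONSTANT) for o in out]
cv2.imwrite('pics/c12.png',np.hstack(out)[...,::-1])
E
```

```text
(no output)
```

View pics/c12.png

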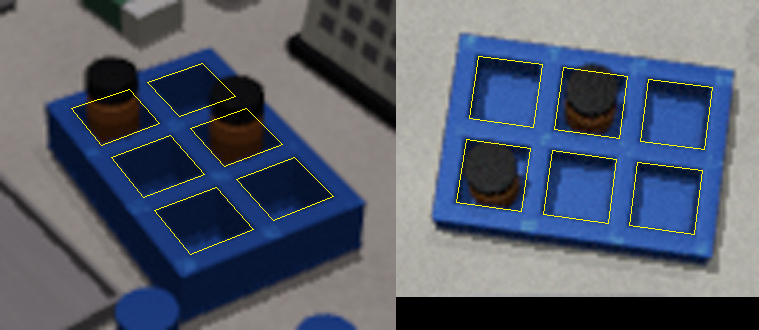

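The cell model fits both views well. Inserting.

Call:
move_arm(
  plan=[
    {"x":-0.08,"y":-0.17,"z":0.5,"ax":0,"ay":0,"az":0,"gripper":1},
    {"x":-0.08,"y":-0.17,"z":1.1,"ax":0,"ay":0,"az":0,"gripper":1},
    {"x":-0.08,"y":-0.17,"z":1.5,"ax":0,"ay":0,"az":0,"gripper":1},
    {"x":-0.08,"y":-0.17,"z":1.6,"ax":0,"ay":0,"az":0,"gripper":1},
    {"x":-0.08,"y":-0.17,"z":1.6,"ax":0,"ay":0,"az":0,"gripper":1},
  ],
)

```text
time: 24.87
tool_pos: [0.5827, 0.069, 0.147]
tool_rot: [1.0, 0.001, -0.001, 0.0]
force: [0.1, -0.3, -1.1]
finger_gap: 0.0469
```

```bash
python3 mv.py .587 .062 .079 0;python3 -c "
from h import *
a=snap('side','s12.png')
cv2.imwrite('pics/c13.png',cv2.resize(a[100:260,180:340],(480,480))[...,::-1])"
```

```text
t 24.87 pos [0.5827 0.069  0.147 ] gap 0.0469 | shift [0.18 0.28 2.72] turn [0.   0.02 0.01] rows>= 1.6
```

View pics/c13.png

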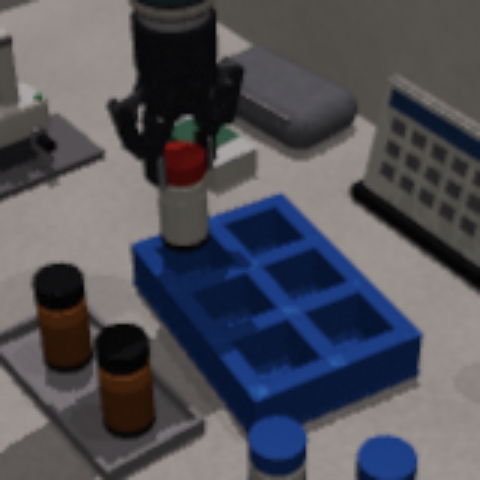

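Call:
move_arm(
  plan=[
    {"x":0.18,"y":0.26,"z":0,"ax":0,"ay":0,"az":0,"gripper":1},
    {"x":0.18,"y":0.26,"z":0,"ax":0,"ay":0,"az":0,"gripper":1},
    {"x":0.18,"y":0.26,"z":0.1,"ax":0,"ay":0,"az":0,"gripper":1},
    {"x":0.18,"y":0.26,"z":0.2,"ax":0,"ay":0,"az":0,"gripper":1},
  ],
)

```text
time: 25.25
tool_pos: [0.5886, 0.0614, 0.1432]
tool_rot: [1.0, -0.0, 0.001, -0.0]
force: [-0.2, 0.0, -1.5]
finger_gap: 0.047
```

```bash
python3 mv.py .587 .062 .079 0
```

```text
t 25.25 pos [0.5886 0.0614 0.1432] gap 0.047 | shift [-0.07 -0.02  2.57] turn [-0.   -0.01 -0.01] rows>= 1.5
```

Call:
move_arm(
  plan=[
    {"x":-0.05,"y":0,"z":0.4,"ax":0,"ay":0,"az":0,"gripper":1},
    {"x":-0.05,"y":0,"z":0.8,"ax":0,"ay":0,"az":0,"gripper":1},
    {"x":-0.05,"y":0,"z":1.2,"ax":0,"ay":0,"az":0,"gripper":1},
    {"x":-0.05,"y":0,"z":1.6,"ax":0,"ay":0,"az":0,"gripper":1},
    {"x":-0.05,"y":0,"z":1.9,"ax":0,"ay":0,"az":0,"gripper":1},
    {"x":-0.05,"y":0,"z":2.2,"ax":0,"ay":0,"az":0,"gripper":1},
    {"x":-0.05,"y":0,"z":2.4,"ax":0,"ay":0,"az":0,"gripper":1},
    {"x":-0.05,"y":0,"z":2.4,"ax":0,"ay":0,"az":0,"gripper":1},
  ],
)

```text
time: 25.92
tool_pos: [0.5862, 0.0616, 0.0814]
tool_rot: [1.0, -0.0, -0.001, 0.0]
force: [-0.6, -0.4, -0.8]
finger_gap: 0.0472
```

Call:
move_arm(
  plan=[
    {"x":0,"y":0,"z":0.07,"ax":0,"ay":0,"az":0,"gripper":1},
    {"x":0,"y":0,"z":0.14,"ax":0,"ay":0,"az":0,"gripper":1},
    {"x":0,"y":0,"z":0.18,"ax":0,"ay":0,"az":0,"gripper":1},
  ],
)

```text
time: 26.17
tool_pos: [0.5872, 0.0617, 0.0785]
tool_rot: [1.0, -0.0, 0.0, -0.0]
force: [0.2, 0.1, -1.0]
finger_gap: 0.047
```

Call:
move_arm(
  plan=[
    {"x":0,"y":0,"z":0.06,"ax":0,"ay":0,"az":0,"gripper":1},
    {"x":0,"y":0,"z":0.1,"ax":0,"ay":0,"az":0,"gripper":1},
    {"x":0,"y":0,"z":0.1,"ax":0,"ay":0,"az":0,"gripper":1},
  ],
)

```text
time: 26.42
tool_pos: [0.5874, 0.0617, 0.0779]
tool_rot: [1.0, -0.0, 0.0, -0.001]
force: [-3.9, -0.2, 13.2]
finger_gap: 0.0472
```

Call:
move_arm(
  plan=[
    {"x":0,"y":0,"z":-0.1,"ax":0,"ay":0,"az":0,"gripper":-0.6},
    {"x":0,"y":0,"z":-0.1,"ax":0,"ay":0,"az":0,"gripper":-0.6},
    {"x":0,"y":0,"z":-0.1,"ax":0,"ay":0,"az":0,"gripper":-0.6},
    {"x":0,"y":0,"z":-0.7,"ax":0,"ay":0,"az":0,"gripper":-0.6},
    {"x":0,"y":0,"z":-1.8,"ax":0,"ay":0,"az":0,"gripper":-1},
    {"x":0,"y":0,"z":-3.0,"ax":0,"ay":0,"az":0,"gripper":-1},
    {"x":0,"y":0.8,"z":-4.3,"ax":0,"ay":0,"az":0,"gripper":-1},
    {"x":-0.5,"y":2.0,"z":-4.9,"ax":0,"ay":0,"az":0,"gripper":-1},
  ],
)

```text
time: 27.08
tool_pos: [0.578, 0.0145, 0.2019]
tool_rot: [1.0, 0.003, 0.003, -0.001]
force: [1.2, -0.4, 1.4]
finger_gap: 0.0849
```

```bash
python3 mv.py .476 -.217 .2 0
```

```text
t 27.08 pos [0.578  0.0145 0.2019] gap 0.0849 | shift [-4.14  9.24  0.03] turn [-0.01 -0.07  0.06] rows>= 6.1
```

Call:
move_arm(
  plan=[
    {"x":-0.6,"y":1.3,"z":0,"ax":0,"ay":0,"az":0,"gripper":-1},
    {"x":-1.2,"y":2.7,"z":0,"ax":0,"ay":0,"az":0,"gripper":-1},
    {"x":-1.8,"y":4.1,"z":0,"ax":0,"ay":0,"az":0,"gripper":-1},
    {"x":-2.4,"y":5.5,"z":0,"ax":0,"ay":0,"az":0,"gripper":-1},
    {"x":-3.1,"y":6.9,"z":0,"ax":0,"ay":0,"az":0,"gripper":-1},
    {"x":-3.7,"y":8.2,"z":0,"ax":0,"ay":0,"az":0,"gripper":-1},
    {"x":-4.0,"y":9.1,"z":0,"ax":0,"ay":0,"az":0,"gripper":-1},
    {"x":-4.0,"y":9.1,"z":0,"ax":0,"ay":0,"az":0,"gripper":-1},
  ],
)

```text
time: 27.75
tool_pos: [0.4718, -0.2216, 0.1988]
tool_rot: [1.0, -0.004, 0.0, 0.001]
force: [-0.4, 0.6, 0.0]
finger_gap: 0.0853
```

```bash
python3 -c "
from h import *
a=snap('side','s14.png')"; python3 lids.py s14.png side .095 .101; python3 mv.py .476 -.217 .068 0
```

```text
r [237 167  15  11 121] [243.8 172.1] [0.5881 0.0632 0.101 ]
b [225 178  16  24 171] [232.9 187.9] [0.5253 0.0268 0.095 ]
b [300 246  19  19 295] [308.7 254.7] [ 0.5316 -0.29    0.095 ]
t 27.8 pos [ 0.4731 -0.2187  0.1985] gap 0.0857 | shift [ 0.11 -0.07  5.22] turn [ 0.01 -0.   -0.06] rows>= 3.1
```

View pics/s14.png

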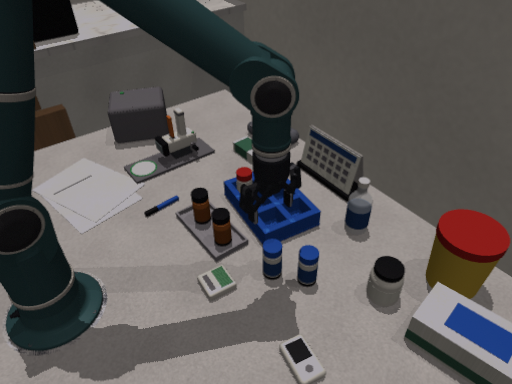

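Ref stands in its cell (244,175). Descend on the blue jar at (272,258).

Call:
move_arm(
  plan=[
    {"x":0.1,"y":0,"z":0.8,"ax":0,"ay":0,"az":0,"gripper":-1},
    {"x":0.1,"y":0,"z":1.8,"ax":0,"ay":0,"az":0,"gripper":-1},
    {"x":0.1,"y":0,"z":2.8,"ax":0,"ay":0,"az":0,"gripper":-1},
    {"x":0.1,"y":0,"z":3.8,"ax":0,"ay":0,"az":0,"gripper":-1},
    {"x":0.1,"y":0,"z":4.6,"ax":0,"ay":0,"az":0,"gripper":-1},
    {"x":0.1,"y":0,"z":5.1,"ax":0,"ay":0,"az":0,"gripper":-1},
    {"x":0.1,"y":0,"z":5.15,"ax":0,"ay":0,"az":0,"gripper":-1},
    {"x":0.1,"y":0,"z":5.15,"ax":0,"ay":0,"az":0,"gripper":-1},
  ],
)

```text
time: 28.47
tool_pos: [0.477, -0.2152, 0.0692]
tool_rot: [1.0, 0.0, -0.0, -0.0]
force: [1.4, 0.5, -1.5]
finger_gap: 0.0854
```

Call:
move_arm(
  plan=[
    {"x":0,"y":0,"z":0,"ax":0,"ay":0,"az":0,"gripper":1},
    {"x":0,"y":0,"z":0,"ax":0,"ay":0,"az":0,"gripper":1},
    {"x":0,"y":0,"z":0,"ax":0,"ay":0,"az":0,"gripper":1},
    {"x":0,"y":0,"z":0,"ax":0,"ay":0,"az":0,"gripper":1},
    {"x":0,"y":0,"z":0,"ax":0,"ay":0,"az":0,"gripper":1},
    {"x":0,"y":0,"z":0,"ax":0,"ay":0,"az":0,"gripper":1},
  ],
)

```text
time: 28.97
tool_pos: [0.4779, -0.2161, 0.0707]
tool_rot: [1.0, -0.0, 0.001, 0.0]
force: [0.1, 0.1, 6.7]
finger_gap: 0.0472
```

Call:
move_arm(
  plan=[
    {"x":0,"y":0,"z":-0.8,"ax":0,"ay":0,"az":0,"gripper":1},
    {"x":0,"y":0,"z":-1.8,"ax":0,"ay":0,"az":0,"gripper":1},
    {"x":0,"y":0,"z":-2.8,"ax":0,"ay":0,"az":0,"gripper":1},
    {"x":0,"y":0,"z":-3.8,"ax":0,"ay":0,"az":0,"gripper":1},
    {"x":0.4,"y":-0.7,"z":-4.4,"ax":0,"ay":0,"az":0,"gripper":1},
    {"x":1.1,"y":-1.7,"z":-4.4,"ax":0,"ay":0,"az":0,"gripper":1},
    {"x":1.9,"y":-2.7,"z":-4.4,"ax":0,"ay":0,"az":0,"gripper":1},
    {"x":2.6,"y":-3.6,"z":-4.4,"ax":0,"ay":0,"az":0,"gripper":1},
  ],
)

```text
time: 29.63
tool_pos: [0.5428, -0.1242, 0.1803]
tool_rot: [1.0, -0.0, 0.001, -0.0]
force: [-0.3, 0.6, -0.5]
finger_gap: 0.0471
```

```bash
python3 mv.py .568 -.097 .15 0
```

```text
t 29.63 pos [ 0.5428 -0.1242  0.1803] gap 0.0471 | shift [ 1.01 -1.09  1.21] turn [-0.01 -0.01 -0.  ] rows>= 1.1
```

Call:
move_arm(
  plan=[
    {"x":0.5,"y":-0.5,"z":0,"ax":0,"ay":0,"az":0,"gripper":1},
    {"x":0.9,"y":-1.0,"z":0,"ax":0,"ay":0,"az":0,"gripper":1},
    {"x":0.95,"y":-1.05,"z":0.4,"ax":0,"ay":0,"az":0,"gripper":1},
    {"x":0.95,"y":-1.05,"z":0.9,"ax":0,"ay":0,"az":0,"gripper":1},
    {"x":0.95,"y":-1.05,"z":1.2,"ax":0,"ay":0,"az":0,"gripper":1},
    {"x":0.95,"y":-1.05,"z":1.2,"ax":0,"ay":0,"az":0,"gripper":1},
    {"x":0.95,"y":-1.05,"z":1.2,"ax":0,"ay":0,"az":0,"gripper":1},
  ],
)

```text
time: 30.22
tool_pos: [0.5642, -0.1012, 0.1485]
tool_rot: [1.0, -0.001, -0.001, 0.0]
force: [0.0, 0.7, -0.6]
finger_gap: 0.0469
```

```bash
python3 mv.py .5676 -.097 .0767 0; python3 -c "
from h import *
a=snap('side','s15.png')
cv2.imwrite('pics/c15.png',cv2.resize(a[140:300,190:350],(480,480))[...,::-1])"
```

```text
t 30.22 pos [ 0.5642 -0.1012  0.1485] gap 0.0469 | shift [ 0.14 -0.17  2.87] turn [ 0.    0.02 -0.03] rows>= 1.7
```

View pics/c15.png

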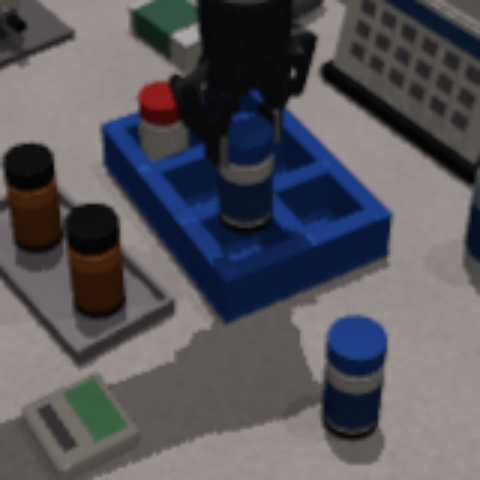

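The jar hangs over the front-right cell. Fine-align, then lower.

Call:
move_arm(
  plan=[
    {"x":0.12,"y":-0.15,"z":0,"ax":0,"ay":0,"az":0,"gripper":1},
    {"x":0.12,"y":-0.15,"z":0.2,"ax":0,"ay":0,"az":0,"gripper":1},
    {"x":0.12,"y":-0.15,"z":0.4,"ax":0,"ay":0,"az":0,"gripper":1},
    {"x":0.12,"y":-0.15,"z":0.6,"ax":0,"ay":0,"az":0,"gripper":1},
  ],
)

```text
time: 30.6
tool_pos: [0.5687, -0.0956, 0.1343]
tool_rot: [1.0, 0.0, 0.0, -0.0]
force: [-0.4, 0.7, -0.1]
finger_gap: 0.0468
```

```bash
python3 mv.py .5676 -.097 .0767 0
```

```text
t 30.6 pos [ 0.5687 -0.0956  0.1343] gap 0.0468 | shift [-0.05  0.06  2.3 ] turn [-0. -0.  0.] rows>= 1.4
```

Call:
move_arm(
  plan=[
    {"x":-0.05,"y":0.05,"z":0.4,"ax":0,"ay":0,"az":0,"gripper":1},
    {"x":-0.05,"y":0.05,"z":0.8,"ax":0,"ay":0,"az":0,"gripper":1},
    {"x":-0.05,"y":0.05,"z":1.2,"ax":0,"ay":0,"az":0,"gripper":1},
    {"x":-0.05,"y":0.05,"z":1.6,"ax":0,"ay":0,"az":0,"gripper":1},
    {"x":-0.05,"y":0.05,"z":1.9,"ax":0,"ay":0,"az":0,"gripper":1},
    {"x":-0.05,"y":0.05,"z":2.1,"ax":0,"ay":0,"az":0,"gripper":1},
    {"x":-0.05,"y":0.05,"z":2.2,"ax":0,"ay":0,"az":0,"gripper":1},
    {"x":-0.05,"y":0.05,"z":2.2,"ax":0,"ay":0,"az":0,"gripper":1},
  ],
)

```text
time: 31.27
tool_pos: [0.5671, -0.0971, 0.0789]
tool_rot: [1.0, -0.0, -0.0, 0.0]
force: [-0.3, 0.8, -0.5]
finger_gap: 0.0473
```

Call:
move_arm(
  plan=[
    {"x":0,"y":0,"z":0.06,"ax":0,"ay":0,"az":0,"gripper":1},
    {"x":0,"y":0,"z":0.12,"ax":0,"ay":0,"az":0,"gripper":1},
    {"x":0,"y":0,"z":0.12,"ax":0,"ay":0,"az":0,"gripper":1},
  ],
)

```text
time: 31.52
tool_pos: [0.5679, -0.0971, 0.0769]
tool_rot: [1.0, -0.0, 0.001, -0.0]
force: [-0.6, -0.6, -0.0]
finger_gap: 0.0469
```

Call:
move_arm(
  plan=[
    {"x":0,"y":0,"z":0.05,"ax":0,"ay":0,"az":0,"gripper":1},
    {"x":0,"y":0,"z":0.08,"ax":0,"ay":0,"az":0,"gripper":1},
    {"x":0,"y":0,"z":0.08,"ax":0,"ay":0,"az":0,"gripper":1},
  ],
)

```text
time: 31.77
tool_pos: [0.5684, -0.0972, 0.0765]
tool_rot: [1.0, -0.0, 0.001, -0.0]
force: [-1.6, 0.7, 11.5]
finger_gap: 0.0467
```

Call:
move_arm(
  plan=[
    {"x":0,"y":0,"z":-0.08,"ax":0,"ay":0,"az":0,"gripper":-0.6},
    {"x":0,"y":0,"z":-0.08,"ax":0,"ay":0,"az":0,"gripper":-0.6},
    {"x":0,"y":0,"z":-0.08,"ax":0,"ay":0,"az":0,"gripper":-0.6},
    {"x":0,"y":0,"z":-0.7,"ax":0,"ay":0,"az":0,"gripper":-0.6},
    {"x":0,"y":0,"z":-1.8,"ax":0,"ay":0,"az":0,"gripper":-1},
    {"x":0,"y":0,"z":-3.0,"ax":0,"ay":0,"az":0,"gripper":-1},
    {"x":0,"y":0.8,"z":-4.3,"ax":0,"ay":0,"az":0,"gripper":-1},
    {"x":-0.3,"y":2.0,"z":-4.9,"ax":0,"ay":0,"az":0,"gripper":-1},
  ],
)

```text
time: 32.43
tool_pos: [0.5631, -0.1446, 0.2004]
tool_rot: [1.0, 0.003, 0.003, -0.0]
force: [0.1, -0.9, 0.2]
finger_gap: 0.0854
```

```bash
python3 mv.py .532 -.286 .2 0
```

```text
t 32.43 pos [ 0.5631 -0.1446  0.2004] gap 0.0854 | shift [-1.28  5.65  0.01] turn [-0.01 -0.05  0.06] rows>= 3.5
```

Call:
move_arm(
  plan=[
    {"x":-0.3,"y":1.3,"z":0,"ax":0,"ay":0,"az":0,"gripper":-1},
    {"x":-0.6,"y":2.7,"z":0,"ax":0,"ay":0,"az":0,"gripper":-1},
    {"x":-0.9,"y":4.0,"z":0,"ax":0,"ay":0,"az":0,"gripper":-1},
    {"x":-1.15,"y":5.1,"z":0,"ax":0,"ay":0,"az":0,"gripper":-1},
    {"x":-1.2,"y":5.6,"z":0,"ax":0,"ay":0,"az":0,"gripper":-1},
    {"x":-1.2,"y":5.6,"z":0,"ax":0,"ay":0,"az":0,"gripper":-1},
    {"x":-1.2,"y":5.6,"z":0,"ax":0,"ay":0,"az":0,"gripper":-1},
  ],
)

```text
time: 33.02
tool_pos: [0.5299, -0.2867, 0.1967]
tool_rot: [1.0, -0.0, -0.0, -0.0]
force: [0.9, -0.4, 0.2]
finger_gap: 0.0854
```

```bash
python3 -c "
from h import *
a=snap('side','s16.png')"; python3 lids.py s16.png side .095 .101; python3 mv.py .532 -.286 .068 0
```

```text
r [237 167  15  10 120] [243.8 172. ] [0.5882 0.0634 0.101 ]
b [300 246  19  19 296] [308.7 254.7] [ 0.5315 -0.2901  0.095 ]
t 33.07 pos [ 0.5304 -0.2854  0.1966] gap 0.085 | shift [0.06 0.03 5.14] turn [-0.01  0.    0.01] rows>= 3.1
```

View pics/s16.png

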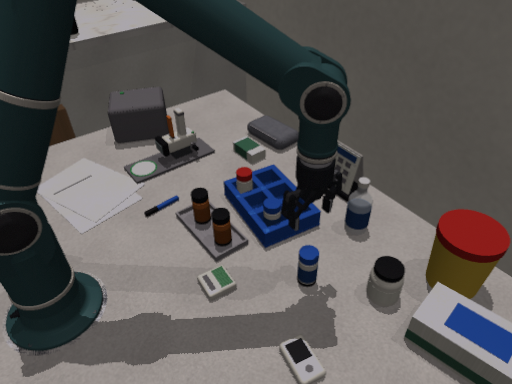

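Two jars are seated in the carrier. The last blue one (308,265) has not moved, so I descend.

Call:
move_arm(
  plan=[
    {"x":0.06,"y":0,"z":0.8,"ax":0,"ay":0,"az":0,"gripper":-1},
    {"x":0.06,"y":0,"z":1.8,"ax":0,"ay":0,"az":0,"gripper":-1},
    {"x":0.06,"y":0,"z":2.8,"ax":0,"ay":0,"az":0,"gripper":-1},
    {"x":0.06,"y":0,"z":3.8,"ax":0,"ay":0,"az":0,"gripper":-1},
    {"x":0.06,"y":0,"z":4.6,"ax":0,"ay":0,"az":0,"gripper":-1},
    {"x":0.06,"y":0,"z":5.0,"ax":0,"ay":0,"az":0,"gripper":-1},
    {"x":0.06,"y":0,"z":5.1,"ax":0,"ay":0,"az":0,"gripper":-1},
    {"x":0.06,"y":0,"z":5.1,"ax":0,"ay":0,"az":0,"gripper":-1},
  ],
)

```text
time: 33.73
tool_pos: [0.5318, -0.2858, 0.0692]
tool_rot: [1.0, 0.001, -0.0, -0.0]
force: [0.7, 0.1, 0.7]
finger_gap: 0.0854
```

Call:
move_arm(
  plan=[
    {"x":0,"y":0,"z":0,"ax":0,"ay":0,"az":0,"gripper":1},
    {"x":0,"y":0,"z":0,"ax":0,"ay":0,"az":0,"gripper":1},
    {"x":0,"y":0,"z":0,"ax":0,"ay":0,"az":0,"gripper":1},
    {"x":0,"y":0,"z":0,"ax":0,"ay":0,"az":0,"gripper":1},
    {"x":0,"y":0,"z":0,"ax":0,"ay":0,"az":0,"gripper":1},
    {"x":0,"y":0,"z":0,"ax":0,"ay":0,"az":0,"gripper":1},
  ],
)

```text
time: 34.23
tool_pos: [0.5326, -0.2875, 0.0709]
tool_rot: [1.0, -0.0, 0.001, 0.0]
force: [-0.2, 0.7, 6.1]
finger_gap: 0.0473
```

Call:
move_arm(
  plan=[
    {"x":0,"y":0,"z":-0.8,"ax":0,"ay":0,"az":0,"gripper":1},
    {"x":0,"y":0,"z":-1.8,"ax":0,"ay":0,"az":0,"gripper":1},
    {"x":0,"y":0,"z":-2.8,"ax":0,"ay":0,"az":0,"gripper":1},
    {"x":0,"y":0,"z":-4.0,"ax":0,"ay":0,"az":0,"gripper":1},
    {"x":0,"y":0,"z":-5.2,"ax":0,"ay":0,"az":0,"gripper":1},
    {"x":0.2,"y":-0.4,"z":-6.0,"ax":0,"ay":0,"az":0,"gripper":1},
    {"x":0.8,"y":-1.5,"z":-6.0,"ax":0,"ay":0,"az":0,"gripper":1},
    {"x":1.4,"y":-2.8,"z":-6.0,"ax":0,"ay":0,"az":0,"gripper":1},
  ],
)

```text
time: 34.9
tool_pos: [0.5663, -0.2194, 0.2217]
tool_rot: [1.0, -0.003, 0.002, 0.001]
force: [0.9, -0.6, -1.5]
finger_gap: 0.0474
```

```bash
python3 mv.py .6567 -.0274 .21 0
```

```text
t 34.9 pos [ 0.5663 -0.2194  0.2217] gap 0.0474 | shift [ 3.57 -7.7   0.47] turn [ 0.02 -0.03 -0.06] rows>= 5.1
```

Call:
move_arm(
  plan=[
    {"x":0.6,"y":-1.2,"z":0,"ax":0,"ay":0,"az":0,"gripper":1},
    {"x":1.2,"y":-2.5,"z":0,"ax":0,"ay":0,"az":0,"gripper":1},
    {"x":1.8,"y":-3.8,"z":0,"ax":0,"ay":0,"az":0,"gripper":1},
    {"x":2.4,"y":-5.1,"z":0,"ax":0,"ay":0,"az":0,"gripper":1},
    {"x":3.0,"y":-6.4,"z":0,"ax":0,"ay":0,"az":0,"gripper":1},
    {"x":3.4,"y":-7.3,"z":0,"ax":0,"ay":0,"az":0,"gripper":1},
    {"x":3.5,"y":-7.6,"z":0,"ax":0,"ay":0,"az":0,"gripper":1},
    {"x":3.5,"y":-7.6,"z":0.5,"ax":0,"ay":0,"az":0,"gripper":1},
  ],
)

```text
time: 35.57
tool_pos: [0.6558, -0.0238, 0.2083]
tool_rot: [1.0, 0.002, 0.002, -0.001]
force: [1.1, -0.4, -0.6]
finger_gap: 0.0473
```

```bash
python3 mv.py .6567 -.0274 .15 0
```

```text
t 35.57 pos [ 0.6558 -0.0238  0.2083] gap 0.0473 | shift [0.03 0.15 2.33] turn [-0.01 -0.04  0.05] rows>= 1.4
```

Call:
move_arm(
  plan=[
    {"x":0.03,"y":0.05,"z":0.6,"ax":0,"ay":0,"az":0,"gripper":1},
    {"x":0.03,"y":0.05,"z":1.3,"ax":0,"ay":0,"az":0,"gripper":1},
    {"x":0.03,"y":0.05,"z":2.0,"ax":0,"ay":0,"az":0,"gripper":1},
    {"x":0.03,"y":0.05,"z":2.3,"ax":0,"ay":0,"az":0,"gripper":1},
    {"x":0.03,"y":0.05,"z":2.3,"ax":0,"ay":0,"az":0,"gripper":1},
    {"x":0.03,"y":0.05,"z":2.3,"ax":0,"ay":0,"az":0,"gripper":1},
  ],
)

```text
time: 36.07
tool_pos: [0.6541, -0.0299, 0.1493]
tool_rot: [1.0, -0.001, -0.0, 0.0]
force: [0.2, 0.6, -0.1]
finger_gap: 0.0473
```

```bash
python3 mv.py .6567 -.0274 .0769 0;  python3 -c "
from h import *
a=snap('side','s17.png')
cv2.imwrite('pics/c17.png',cv2.resize(a[140:300,190:350],(480,480))[...,::-1])"
```

```text
t 36.07 pos [ 0.6541 -0.0299  0.1493] gap 0.0473 | shift [ 0.11 -0.1   2.89] turn [ 0.01  0.01 -0.02] rows>= 1.7
```

View pics/c17.png

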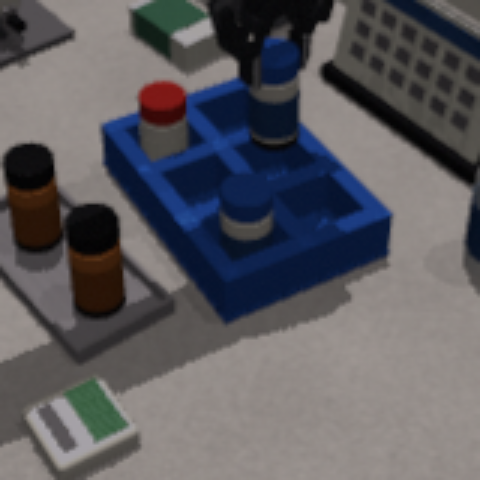

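Over the back-middle cell as planned. Align and lower.

Call:
move_arm(
  plan=[
    {"x":0.1,"y":-0.08,"z":0,"ax":0,"ay":0,"az":0,"gripper":1},
    {"x":0.1,"y":-0.08,"z":0.2,"ax":0,"ay":0,"az":0,"gripper":1},
    {"x":0.1,"y":-0.08,"z":0.4,"ax":0,"ay":0,"az":0,"gripper":1},
    {"x":0.1,"y":-0.08,"z":0.6,"ax":0,"ay":0,"az":0,"gripper":1},
  ],
)

```text
time: 36.45
tool_pos: [0.6573, -0.0261, 0.1344]
tool_rot: [1.0, 0.0, 0.0, -0.0]
force: [-0.0, 0.6, -1.0]
finger_gap: 0.0472
```

```bash
python3 mv.py .6567 -.0274 .0769 0
```

```text
t 36.45 pos [ 0.6573 -0.0261  0.1344] gap 0.0472 | shift [-0.03  0.05  2.3 ] turn [-0.   -0.01  0.  ] rows>= 1.4
```

Call:
move_arm(
  plan=[
    {"x":-0.03,"y":0.05,"z":0.4,"ax":0,"ay":0,"az":0,"gripper":1},
    {"x":-0.03,"y":0.05,"z":0.8,"ax":0,"ay":0,"az":0,"gripper":1},
    {"x":-0.03,"y":0.05,"z":1.2,"ax":0,"ay":0,"az":0,"gripper":1},
    {"x":-0.03,"y":0.05,"z":1.6,"ax":0,"ay":0,"az":0,"gripper":1},
    {"x":-0.03,"y":0.05,"z":1.9,"ax":0,"ay":0,"az":0,"gripper":1},
    {"x":-0.03,"y":0.05,"z":2.1,"ax":0,"ay":0,"az":0,"gripper":1},
    {"x":-0.03,"y":0.05,"z":2.2,"ax":0,"ay":0,"az":0,"gripper":1},
    {"x":-0.03,"y":0.05,"z":2.2,"ax":0,"ay":0,"az":0,"gripper":1},
  ],
)

```text
time: 37.12
tool_pos: [0.6561, -0.0277, 0.0788]
tool_rot: [1.0, -0.0, -0.0, 0.0]
force: [0.2, -0.9, -0.8]
finger_gap: 0.0473
```

Call:
move_arm(
  plan=[
    {"x":0,"y":0,"z":0.06,"ax":0,"ay":0,"az":0,"gripper":1},
    {"x":0,"y":0,"z":0.12,"ax":0,"ay":0,"az":0,"gripper":1},
    {"x":0,"y":0,"z":0.15,"ax":0,"ay":0,"az":0,"gripper":1},
    {"x":0,"y":0,"z":0.15,"ax":0,"ay":0,"az":0,"gripper":1},
  ],
)

```text
time: 37.45
tool_pos: [0.6571, -0.0277, 0.0769]
tool_rot: [1.0, -0.0, 0.001, -0.0]
force: [-1.1, -0.6, 4.1]
finger_gap: 0.0474
```

Contact. Release and rise.

Call:
move_arm(
  plan=[
    {"x":0,"y":0,"z":0,"ax":0,"ay":0,"az":0,"gripper":-0.6},
    {"x":0,"y":0,"z":0,"ax":0,"ay":0,"az":0,"gripper":-0.6},
    {"x":0,"y":0,"z":0,"ax":0,"ay":0,"az":0,"gripper":-0.6},
    {"x":0,"y":0,"z":-0.7,"ax":0,"ay":0,"az":0,"gripper":-0.6},
    {"x":0,"y":0,"z":-1.8,"ax":0,"ay":0,"az":0,"gripper":-1},
    {"x":0,"y":0,"z":-3.0,"ax":0,"ay":0,"az":0,"gripper":-1},
    {"x":0,"y":0,"z":-4.6,"ax":0,"ay":0,"az":0,"gripper":-1},
    {"x":0,"y":-0.8,"z":-6.2,"ax":0,"ay":0,"az":0,"gripper":-1},
  ],
)

```text
time: 38.12
tool_pos: [0.6558, -0.0139, 0.2297]
tool_rot: [1.0, -0.003, -0.0, 0.002]
force: [1.3, -0.7, 0.6]
finger_gap: 0.0853
```

```bash
python3 mv.py .5445 .388 .235 0
```

```text
t 38.12 pos [ 0.6558 -0.0139  0.2297] gap 0.0853 | shift [ -4.56 -16.05  -0.26] turn [ 0.03  0.   -0.06] rows>= 10.0
```

Call:
move_arm(
  plan=[
    {"x":-0.4,"y":-1.5,"z":-0.4,"ax":0,"ay":0,"az":0,"gripper":-1},
    {"x":-0.8,"y":-3.0,"z":-0.4,"ax":0,"ay":0,"az":0,"gripper":-1},
    {"x":-1.2,"y":-4.5,"z":-0.4,"ax":0,"ay":0,"az":0,"gripper":-1},
    {"x":-1.6,"y":-6.0,"z":-0.4,"ax":0,"ay":0,"az":0,"gripper":-1},
    {"x":-2.1,"y":-7.5,"z":-0.4,"ax":0,"ay":0,"az":0,"gripper":-1},
    {"x":-2.6,"y":-9.0,"z":-0.4,"ax":0,"ay":0,"az":0,"gripper":-1},
    {"x":-3.1,"y":-10.5,"z":-0.4,"ax":0,"ay":0,"az":0,"gripper":-1},
    {"x":-3.5,"y":-12.0,"z":-0.4,"ax":0,"ay":0,"az":0,"gripper":-1},
  ],
)

```text
time: 38.78
tool_pos: [0.5677, 0.2929, 0.2382]
tool_rot: [1.0, 0.0, -0.0, -0.0]
force: [1.6, 0.3, 0.7]
finger_gap: 0.0854
```

```bash
python3 mv.py .5445 .388 .235 0;python3 -c "
from h import *
a=snap('side','s18.png')
b=snap('top','t18.png')"
```

```text
t 38.78 pos [0.5677 0.2929 0.2382] gap 0.0854 | shift [-0.93 -3.81  0.13] turn [-0.  0.  0.] rows>= 2.3
```

View pics/s18.png

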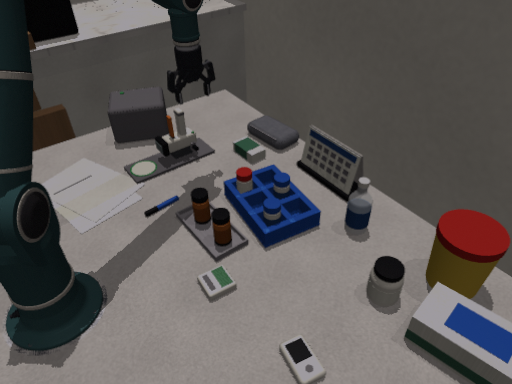

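View pics/t18.png

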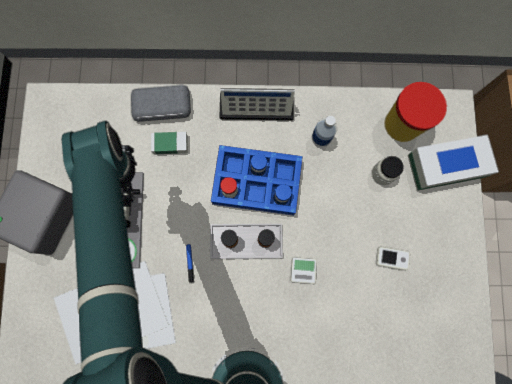

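All three jars are in cells: red (229,186), blue (260,162) and (283,194). Both empties are in the tray (230,239), (266,238), and bystanders are unmoved. Now the final trigger pull.

Call:
move_arm(
  plan=[
    {"x":-0.4,"y":-1.2,"z":0,"ax":0,"ay":0,"az":0,"gripper":-1},
    {"x":-0.7,"y":-2.4,"z":0,"ax":0,"ay":0,"az":0,"gripper":-1},
    {"x":-0.9,"y":-3.4,"z":0,"ax":0,"ay":0,"az":0,"gripper":-1},
    {"x":-0.9,"y":-3.75,"z":0,"ax":0,"ay":0,"az":0,"gripper":-1},
    {"x":-0.9,"y":-3.75,"z":0,"ax":0,"ay":0,"az":0,"gripper":-1},
    {"x":-0.9,"y":-3.75,"z":0,"ax":0,"ay":0,"az":0,"gripper":-1},
    {"x":-0.9,"y":-3.75,"z":0,"ax":0,"ay":0,"az":0,"gripper":-1},
  ],
)

```text
time: 39.47
tool_pos: [0.5475, 0.3823, 0.2381]
tool_rot: [1.0, -0.002, 0.0, 0.001]
force: [-0.3, -0.7, 0.6]
finger_gap: 0.0856
```

```bash
python3 mv.py .5445 .388 .132 0
```

```text
t 39.47 pos [0.5475 0.3823 0.2381] gap 0.0856 | shift [-0.12 -0.23  4.24] turn [ 0.01 -0.   -0.03] rows>= 2.5
```

Call:
move_arm(
  plan=[
    {"x":-0.1,"y":-0.15,"z":0.8,"ax":0,"ay":0,"az":0,"gripper":-1},
    {"x":-0.1,"y":-0.15,"z":1.7,"ax":0,"ay":0,"az":0,"gripper":-1},
    {"x":-0.1,"y":-0.15,"z":2.6,"ax":0,"ay":0,"az":0,"gripper":-1},
    {"x":-0.1,"y":-0.15,"z":3.5,"ax":0,"ay":0,"az":0,"gripper":-1},
    {"x":-0.1,"y":-0.15,"z":4.1,"ax":0,"ay":0,"az":0,"gripper":-1},
    {"x":-0.1,"y":-0.15,"z":4.2,"ax":0,"ay":0,"az":0,"gripper":-1},
    {"x":-0.1,"y":-0.15,"z":4.2,"ax":0,"ay":0,"az":0,"gripper":-1},
    {"x":-0.1,"y":-0.15,"z":4.2,"ax":0,"ay":0,"az":0,"gripper":-1},
  ],
)

```text
time: 40.13
tool_pos: [0.5452, 0.3876, 0.1342]
tool_rot: [1.0, -0.001, 0.001, -0.0]
force: [-0.1, 0.2, -0.1]
finger_gap: 0.0854
```

Call:
move_arm(
  plan=[
    {"x":0,"y":0,"z":0,"ax":0,"ay":0,"az":0,"gripper":1},
    {"x":0,"y":0,"z":0,"ax":0,"ay":0,"az":0,"gripper":1},
    {"x":0,"y":0,"z":0,"ax":0,"ay":0,"az":0,"gripper":1},
    {"x":0,"y":0,"z":0,"ax":0,"ay":0,"az":0,"gripper":1},
    {"x":0,"y":0,"z":0,"ax":0,"ay":0,"az":0,"gripper":1},
    {"x":0,"y":0,"z":0,"ax":0,"ay":0,"az":0,"gripper":1},
    {"x":0,"y":0,"z":0,"ax":0,"ay":0,"az":0,"gripper":1},
    {"x":0,"y":0,"z":0,"ax":0,"ay":0,"az":0,"gripper":1},
  ],
  squeeze=60,
)

```text
time: 40.8
tool_pos: [0.5448, 0.3893, 0.1348]
tool_rot: [1.0, 0.0, 0.001, -0.001]
force: [1.9, 0.6, 6.7]
finger_gap: 0.0385
```

Call:
move_arm(
  plan=[
    {"x":0,"y":0,"z":0,"ax":0,"ay":0,"az":0,"gripper":1},
    {"x":0,"y":0,"z":0,"ax":0,"ay":0,"az":0,"gripper":1},
    {"x":0,"y":0,"z":0,"ax":0,"ay":0,"az":0,"gripper":1},
    {"x":0,"y":0,"z":0,"ax":0,"ay":0,"az":0,"gripper":1},
    {"x":0,"y":0,"z":0,"ax":0,"ay":0,"az":0,"gripper":1},
    {"x":0,"y":0,"z":0,"ax":0,"ay":0,"az":0,"gripper":1},
    {"x":0,"y":0,"z":0,"ax":0,"ay":0,"az":0,"gripper":1},
    {"x":0,"y":0,"z":0,"ax":0,"ay":0,"az":0,"gripper":1},
  ],
  squeeze=100,
)

```text
time: 41.47
tool_pos: [0.5456, 0.3894, 0.135]
tool_rot: [1.0, 0.0, 0.001, -0.001]
force: [5.5, 1.6, 6.4]
finger_gap: 0.0364
```

```bash
python3 -c "
from h import *
a=snap('side','s19.png')
cv2.imwrite('pics/c19.png',cv2.resize(a[90:170,140:220],(400,400))[...,::-1])"
```

```text
(no output)
```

View pics/c19.png

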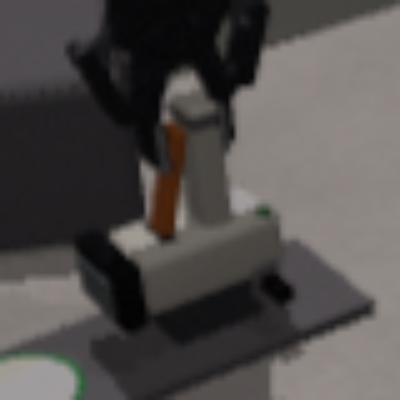

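The trigger is fully squeezed again (top at (175,115), gap 36.4 mm). Release, rise and do the final check.

Call:
move_arm(
  plan=[
    {"x":0,"y":0,"z":0,"ax":0,"ay":0,"az":0,"gripper":-1},
    {"x":0,"y":0,"z":0,"ax":0,"ay":0,"az":0,"gripper":-1},
    {"x":0,"y":0,"z":0,"ax":0,"ay":0,"az":0,"gripper":-1},
    {"x":0,"y":0,"z":0,"ax":0,"ay":0,"az":0,"gripper":-1},
    {"x":0,"y":0,"z":-1.0,"ax":0,"ay":0,"az":0,"gripper":-1},
    {"x":0,"y":0,"z":-2.2,"ax":0,"ay":0,"az":0,"gripper":-1},
    {"x":0,"y":0,"z":-3.4,"ax":0,"ay":0,"az":0,"gripper":-1},
    {"x":0,"y":0,"z":-4.6,"ax":0,"ay":0,"az":0,"gripper":-1},
  ],
  squeeze=30,
)

```text
time: 42.18
tool_pos: [0.5447, 0.3881, 0.2495]
tool_rot: [1.0, -0.001, 0.001, 0.0]
force: [0.8, 0.3, 0.8]
finger_gap: 0.085
```

Call:
move_arm(
  plan=[
    {"x":0,"y":0,"z":-0.4,"ax":0,"ay":0,"az":0,"gripper":-1},
    {"x":0,"y":0,"z":-0.4,"ax":0,"ay":0,"az":0,"gripper":-1},
    {"x":0,"y":0,"z":-0.4,"ax":0,"ay":0,"az":0,"gripper":-1},
    {"x":0,"y":0,"z":-0.4,"ax":0,"ay":0,"az":0,"gripper":-1},
  ],
)

```text
time: 42.52
tool_pos: [0.5432, 0.388, 0.2561]
tool_rot: [1.0, -0.0, -0.001, 0.001]
force: [0.6, 0.4, -0.2]
finger_gap: 0.0856
```

```bash
python3 -c "
from h import *
a=snap('side','s20.png')
b=snap('top','t20.png')
cv2.imwrite('pics/c20.png',np.hstack([cv2.resize(a[80:280,110:330],(400,364)),cv2.resize(b[120:300,90:310],(400,327)).copy() if 0 else cv2.resize(b[120:300,90:310],(400,364))])[...,::-1])"; python3 lids.py t20.png top .106 .106
```

```text
r [221 178  16  16 204] [228.2 185.1] [0.584  0.0619 0.106 ]
```

View pics/c20.png

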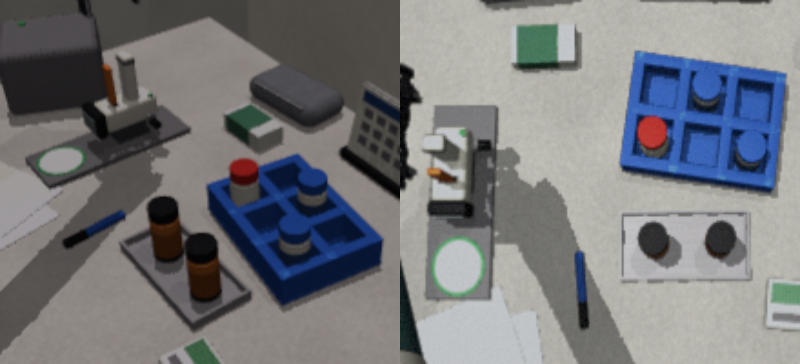

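The trigger is back upright. Red and both blue jars stand in cells, both empties stand in the tray, and the arm is clear.

```bash
python3 -c "
from rig import ticket
print(ticket.hand_in())"
```

```text
the job is handed in; nothing more can be done
None
```

The delivery is booked in and the job was handed in at about 42.6 s; no verdict came back.

1. **First scan:** I stood the red-lidded jar on the scan pad, then squeezed the trigger fully and released it while the jar stood there.
2. **Empties:** Both amber jars were moved from the carrier to the tray and stand upright there.
3. **Loading:** The red-lidded jar and the two blue-lidded jars present stand upright in the carrier, each in its own cell.
4. **Second scan:** I squeezed the trigger fully and released it once more.

**Last checks:**
- The final side and top pictures show all five jars upright in place. The trigger is back up, the bystanders appear unmoved, and the gripper is clear.
- On both pulls the blade top matched the fully squeezed position in the side picture.
- The finger gap first read 39.9 mm on the first pull, so I squeezed harder; it ended at 36.7 and 36.4 mm, against the stated 38 mm.
- One blue jar was knocked about 4 cm aside mid-run; I located it again before picking it up.
- No other check failed or disagreed beyond a few millimetres between the two cameras.

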